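Raise the hood sash until it stays, fetch the specimen jar and stand it on the balance

TASK

Raise the clear sash of the bench hood by its bar to a height where it stays by itself, neither sinking nor creeping up against its top stop, and leave it standing free there. Then reach in under it, bring out the short round specimen jar towards you and stand it upright on the middle of the balance pan, setting it down rather than dropping it. Do not knock over the other two containers in the hood; at the end the sash must still be standing open by itself.

Things in the scene. Friction and masses are not known exactly. Their poses are not given: they have to be found in the camera images.
- hood: clear bench hood 500 mm wide, 240 mm deep, clear roof 300 mm up, back (+x) open, no floor: its contents stand on the bench. Guide posts 600 mm tall at y = +-250 mm carry the sash. Origin on the bench, in the sash plane, midway between the posts; x points into the hood (away from the robot), y left, z up. Fixed.
- sash_edge (a point): middle of the sash's lower edge, 60 mm above the bench when down; moves with the sash. The sash is a clear pane 465 mm wide, 250 mm tall, 6 mm thick (its aluminium lower rail 12 mm thick, 20 mm tall) that slides straight up in the hood's x = 0 plane.
- sash (a joint): height of the sash above its lowest position, m: 0 down, 0.29 top stop. Weighs 0.69 to 0.91 kg ; lifting takes up to 10 N. A tipping counterweight arm carries more of it the higher it stands: let go low it falls, too high it runs up to the stop; between, over 27 to 36 mm of travel, friction (0.45 N) holds it. The middle of that stretch lies anywhere from 0.165 to 0.24: find by feel or trying.
- bar_mid (a point): middle of the sash's round steel pull bar: 12 mm thick, 200 mm long along the hood's y, axis 45 mm in front of the sash plane and 15 mm above the sash's lower edge (75 mm above the bench when down), joined by a stub at each end; 33 mm free behind it. A tool pointing forward and down at about 45 degrees can pinch it or lift it from below clear of the pane.
- jar_mid (a point): centre, half-way up, of the short round white specimen jar: 44 mm in diameter (screw lid 45 mm), 56 mm tall, about 70 g, loose, upright on the bench in the hood 40 to 52 mm behind the sash plane, in one of three places about 105 mm apart; the shortest of the three containers. z is its own axis.
- jar: the same jar; origin at the centre of its underside
- tall_bottle: round white bottle, 34 mm in diameter, 105 mm tall, loose, in another of the three places; origin under its centre
- canister: square white canister, 36 mm by 36 mm, 94 mm tall with its cap, loose, in another of the three places; origin under its centre
- pan (a point): centre of the top face of the balance's round steel pan: 110 mm in diameter, 50 mm above the bench. The balance is a white box 130 mm by 130 mm, 34 mm tall, the pan over its middle, in front of the hood to the left or right.
- balance: the balance, fixed; origin on the bench under the pan's centre
- wire_rack: empty blue wire rack, 126 mm by 126 mm, 50 mm tall, fixed, on the other side in front of the hood; origin under its centre
Mind the look-alikes: they are no part of the job. Leave any pink or yellow look-alike of the balance alone.

How it is judged:
On the way, in this order (a step that is already met when the one before it is completed fails the run):
1. the sash stands raised by itself, still, clear of both stops and touched by nothing (value of joint sash between 0.12 and 0.28 m and velocity of joint sash between -0.005 and 0.005 m/s and contact force between sash and anything else below 0.1 N), for 0.5 s.
2. the jar is out in front of the sash, held by the fingers, the sash still up (x of jar_mid in the frame of hood below -0.04 m and contact force between jar and the fingers above 0.3 N and value of joint sash above 0.12 m), for 0.1 s.
At the end, for the whole second after the job is handed in: The jar stands upright (within 0.1 rad) and still on the balance pan, its centre within 25 mm of the pan's centre; the sash stands still by itself, touched by nothing, its joint between 0.12 and 0.28 (all of step 1 and horizontal distance between jar_mid and pan below 0.025 m and z of jar in the frame of pan between -0.004 and 0.004 m and angle between jar's own z axis and vertical below 0.1 rad and linear speed of jar below 0.02 m/s).
It fails at once if the tall bottle or the canister is knocked over (angle between any of tall_bottle, canister's own z axis and vertical above 0.6 rad).
It fails at once if the jar is dropped (falls free by more than about 15 mm) (contact force between jar and anything else below 0.01 N and linear speed of jar above 0.55 m/s).
It also fails if it takes over 72 s, if anything falls off the work surface, if the arm or the gripper's body presses on something with over 40 N, if the wrist force passes 120 N, or if a joint passes its speed limit or range.

ROBOT

A 7-joint arm with a two-finger parallel gripper is mounted at the origin on the work surface. World frame = base frame: x ahead of the robot, y to its left, z up, the work surface at z = 0. Lengths are in m, angles in rad, forces in N, time in s.
With the tool pointing down it reaches from about 0.4 to 0.9 m from the base axis. Payload 5.5 kg.
Tool frame: the origin (TCP) lies midway between the tips of the shut fingers; the grasp point (between the pads) lies arm.tcp_to_grasp behind it (arm.tcp_to_grasp is the distance from the TCP to the grasp point, in m); y points along the fingers, z is the direction in which the jaws open and shut, and the axes are right-handed (so a half turn about y gives the same grasp; the last joint's range is limited). The gripper opens to 85 mm and grips with 20 to 120 N. Pads are 22 mm wide; open, the fingers measure 114 mm over their backs; the gripper's body (76 mm by 85 mm) begins 54 mm behind the grasp point. The pads swing forward as they close: fully open they stand 13 mm farther back than shut.
Start: joints at [-1.015, 0.501, -0.427, 1.55, 0.221, 1.138, -0.21], TCP at [0.188, 0.622, 0.231] pointing down, gripper open.
Joint ranges: [-2.88, 2.88], [-0.31, 2.03], [-1.54, 1.56], [0.2, 2.42], [-1.41, 4.55], [0.19, 2.02], [-2.57, 2.57]. Speed limits (rad/s): [2.57, 2.57, 3.14, 3.14, 3.14, 3.14, 3.14].

INTERFACE

Orientations are given as a unit quaternion [w, x, y, z].
In Python, from plant import sense, viewer, arm gives the robot as it stands.
- The arm moves only by the tool apply_moves, never from a script. Its argument "commands" is a list of rows, each an object with "rotation": the turn, a rotation vector about the tool's x, y, z in rad, a list of three; "translation": the shift along the tool's x, y, z in mm, a list of three; "grip": the closure, from 0 (fully open) to 1 (shut). A call has 1 to 12 rows; each row shifts and turns the commanded pose from where the row before left it, along the tool's axes as they then stand; what a row does not reach is not made up. A row lasts 1/12 s, in which the tool goes at most 41.7 mm and 7.16 degrees, less where a joint would pass 70% of its speed; a pose out of reach is approached as far as the arm can. A call is refused whole if a number of a shift passes 41.7 or a number of a turn 0.125, either way. A call with a gripper value outside its range is refused whole. The fingers move at their own pace and stop on an object; "grip_force" is the grip in N (left out, the last holds). Time passes only in rows, so rows that do not move let the fingers close. It gives the time, the measured TCP pose, the force and the opening at its end, in the units of the state.
- sense(): the state, without advancing time (a new reading comes with each control period).
- viewer.capture(name): name is "scene" or "top" or "wrist"; returns (picture, depth): 420x560x3 uint8, blue, green, red; 420x560 float32, m along the optical axis (not along the pixel's ray), 0 where there is no reading.
- viewer.camera_params(name): a dict with "vertical_fov" (degrees; the focal length in pixels is half the picture's height over the tangent of half this angle, whatever the lens; pixels are square), "cx", "cy" (the principal point, pixels), "extrinsics" (4x4, takes a point from world to camera coordinates). Camera axes: x right, y down, z forward; pixel columns grow to the right and rows downward; lengths in m; the calibration is good to about 2 mm. A picture is of the moment at which its call begins: read the wrist's pose just before it. camera_params takes no time and is no camera call; for the wrist camera it gives the pose at the moment of the call.
- arm.finish_job(): hands the job in, once; it reports no verdict.
The state is a dict: "t": time; "q": joint angles; "joint_velocities": joint speeds; "joint_torque": joint torques, N m; "eef_pos": TCP position; "tool_rot": TCP orientation; "contact_force": force on the tool from outside, world axes, zero at the start; "wrist_torque": the same for the moment, N m; "gripper_width": finger opening in m.
Only numpy, scipy, OpenCV 4.12 (cv2) and the standard library are available. Lean on these libraries where they do the work, as an engineer would, in place of code of your own. Each camera call takes 0.05 s, during which the arm holds its last target.

## Working session

There is one attempt and no reset: what is moved stays moved. The work goes in short steps, Python scripts to look and compute and a tool call to move; the robot and the scene stay as the last step left them, time stands still between calls to the robot, and variables do not carry over. Pictures are saved under pics/ and viewed, and the job is handed in when it is done.

Besides the shell and the picture viewer there is one more tool, called after "Emit:" as name([rows], argument=value, ...), one row to a line, values as JSON. apply_moves: Moves the arm, as the interface text tells. Its arguments: {"type":"object","properties":{"commands":{"type":"array"},"grip_force":{"type":"number"}},"required":["commands"]}

```bash
mkdir -p pics; ls; python3 - <<'E'
from plant import sense, viewer, arm
import cv2,json
s=sense();print(s);print(arm.tcp_to_grasp)
for n in("scene","top","wrist"):
    p=viewer.camera_params(n);print(n,p)
    im,d=viewer.capture(n);cv2.imwrite(f"pics/{n}0.png",im)
    import numpy as np;np.save(f"pics/{n}0.npy",d)
E
```

```text
pics
{'t': 0.0, 'q': array([-1.0147928 ,  0.5018614 , -0.42676038,  1.5514553 ,  0.22078621,
        1.13831327, -0.2102867 ]), 'joint_velocities': array([ 8.71882713e-05, -3.17217683e-05, -4.65741955e-04, -4.66926323e-04,
        1.00743471e-03,  1.03684560e-03,  3.85172781e-04]), 'joint_torque': array([ 4.60656356e-04, -5.69535649e+01, -5.81583649e+00, -2.80932641e+01,
        1.07080978e-02,  1.22303143e-02,  8.98202217e-06]), 'eef_pos': array([0.18746832, 0.62164351, 0.23024593]), 'tool_rot': array([-0.69885302,  0.7002349 , -0.10326431,  0.10301467]), 'contact_force': array([ 0.52066194, -0.27739847, -1.05282552]), 'wrist_torque': array([ 0.0184251 ,  0.02017862, -0.002462  ]), 'gripper_width': 0.08546278151360504}
0.0187
scene {'vertical_fov': 52.573230399242895, 'cx': 289.42900259782306, 'cy': 202.73679572947287, 'extrinsics': array([[ 0.99067912, -0.13615073, -0.00422555, -0.45738108],
       [-0.13137138, -0.94678331, -0.29384167,  0.08315748],
       [ 0.03600608,  0.29165793, -0.95584477,  1.1671485 ],
       [ 0.        ,  0.        ,  0.        ,  1.        ]])}
top {'vertical_fov': 47.98225128438393, 'cx': 288.85022930687325, 'cy': 203.4312575900867, 'extrinsics': array([[-0.01550061, -0.99977258,  0.01464662,  0.00591044],
       [-0.99709866,  0.01436403, -0.07475246,  0.4763834 ],
       [ 0.07452507, -0.01576283, -0.99709455,  1.01674878],
       [ 0.        ,  0.        ,  0.        ,  1.        ]])}
wrist {'vertical_fov': 62.12981123341959, 'cx': 275.24923616225766, 'cy': 211.87110829860643, 'extrinsics': array([[ 0.28960545,  0.95714457, -0.00172087, -0.64902189],
       [ 0.9075748 , -0.27403502,  0.31813959, -0.041612  ],
       [ 0.304034  , -0.09369677, -0.94804232,  0.38117062],
       [ 0.        ,  0.        ,  0.        ,  1.        ]])}
```

View pics/scene0.png

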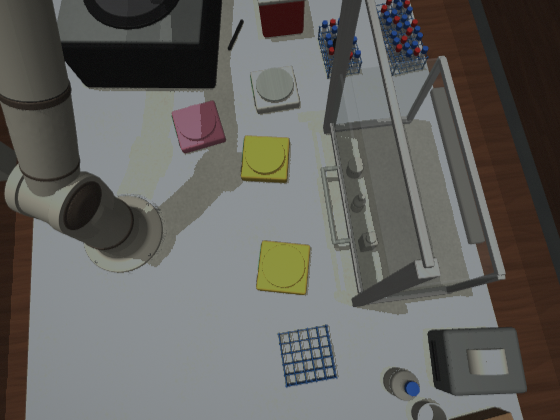

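View pics/top0.png

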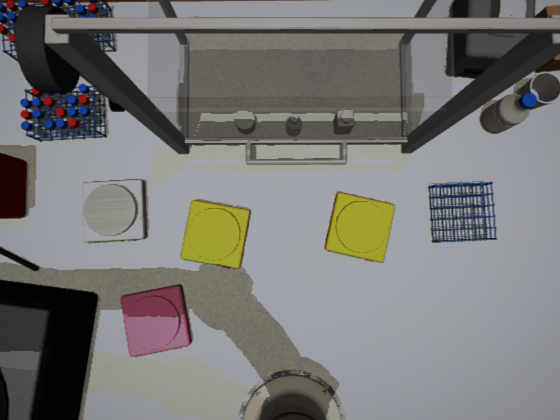

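View pics/wrist0.png

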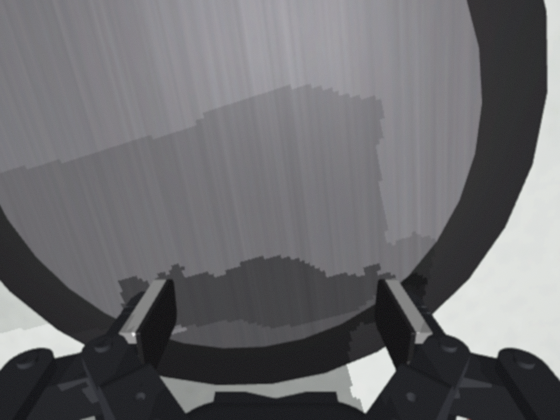

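```bash
cat > h.py <<'E'
import numpy as np,cv2
from scipy.spatial.transform import Rotation as R
from plant import sense,viewer,arm
def ray(p,u,v):
    f=210/np.tan(np.radians(p['vertical_fov']/2));E=p['extrinsics']
    d=np.array([(u-p['cx'])/f,(v-p['cy'])/f,1.]);Rw=E[:3,:3].T
    return -Rw@E[:3,3],Rw@d
def onz(p,u,v,z):
    o,d=ray(p,u,v);return o+d*(z-o[2])/d[2]
def onD(p,u,v,D):
    o,d=ray(p,u,v);return o+d*D
def proj(p,X):
    f=210/np.tan(np.radians(p['vertical_fov']/2));c=p['extrinsics']@np.append(X,1);return c[0]/c[2]*f+p['cx'],c[1]/c[2]*f+p['cy']
def rot(s=None):
    s=s or sense();q=s['tool_rot'];return R.from_quat([q[1],q[2],q[3],q[0]])
E
python3 - <<'E'
from h import *
a=cv2.imread('pics/top0.png')[85:175,170:430];b=cv2.imread('pics/scene0.png')[110:260,310:410]
cv2.imwrite('pics/c1.png',cv2.resize(a,None,fx=3,fy=3,interpolation=cv2.INTER_CUBIC))
cv2.imwrite('pics/c2.png',cv2.resize(b,None,fx=4,fy=4,interpolation=cv2.INTER_CUBIC))
pt=viewer.camera_params('top');dt=np.load('pics/top0.npy');ps=viewer.camera_params('scene');ds=np.load('pics/scene0.npy')
for n,u,v in [('c1',245,120),('c2',294,124),('c3',345,117),('bal',110,210),('rack',463,212),('barL',252,161),('barR',343,161),('edge',297,139),('floor',300,190)]:
    print(n,onD(pt,u,v,dt[v,u]).round(3))
for n,u,v in [('c1',354,165),('c2',361,197),('c3',370,240),('bal',275,86),('bar',334,208)]:
    print(n,onD(ps,u,v,ds[v,u]).round(3))
E
```

```text
c1 [0.603 0.075 0.254]
c2 [ 0.602 -0.009  0.224]
c3 [ 0.601 -0.094  0.272]
bal [0.466 0.377 0.05 ]
rack [ 0.453 -0.389  0.005]
barL [0.561 0.075 0.081]
barR [ 0.559 -0.114  0.079]
edge [ 0.602 -0.019  0.098]
floor [ 0.508 -0.027 -0.001]
c1 [0.603 0.001 0.286]
c2 [ 0.602 -0.076  0.298]
c3 [ 0.602 -0.169  0.305]
bal [0.47  0.369 0.048]
bar [ 0.586 -0.009 -0.   ]
```

View pics/c1.png

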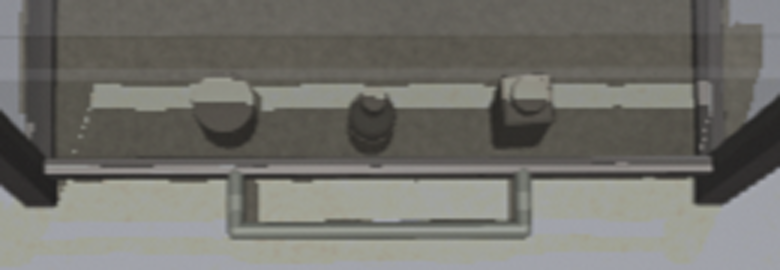

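View pics/c2.png

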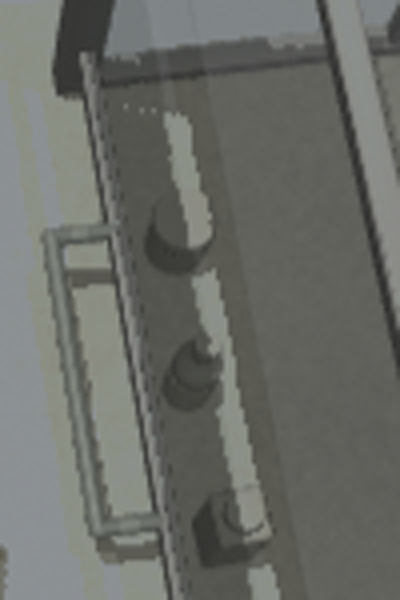

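```bash
python3 - <<'E'
from h import *
pt=viewer.camera_params('top');ps=viewer.camera_params('scene')
c=lambda u,v:(u/3+170,v/3+85)
e=lambda u,v:(u/4+310,v/4+110)
print('lid',onz(pt,*c(225,105),.056),onz(ps,*e(184,222),.056))
print('lidL/R',onz(pt,*c(194,103),.056),onz(pt,*c(257,103),.056))
print('bot',onz(pt,*c(373,101),.105)); print('can',onz(pt,*c(530,90),.094))
print('bar',onz(pt,*c(232,231),.075),onz(pt,*c(527,231),.075))
print('bar scene',onz(ps,*e(50,235),.075),onz(ps,*e(97,527),.075))
print('rail',onz(pt,*c(45,168),.08),onz(pt,*c(710,164),.08))
im=cv2.imread('pics/top0.png')
# white balance pan
for u,v in[(110,210)]:
    print(onz(pt,u,v,.05))
cv2.imwrite('pics/c3.png',cv2.resize(im[165:255,70:160],None,fx=6,fy=6))
print(im[210,110],im[183,88])
E
```

```text
lid [0.65365301 0.09031105 0.056     ] [0.65760066 0.08675517 0.056     ]
lidL/R [0.65535963 0.11234289 0.056     ] [0.65483329 0.06752826 0.056     ]
bot [ 0.64268445 -0.01367398  0.105     ]
can [ 0.65194196 -0.12213077  0.094     ]
bar [0.55987317 0.08478214 0.075     ] [ 0.55718577 -0.12030406  0.075     ]
bar scene [0.56286758 0.08269489 0.075     ] [ 0.56083783 -0.1180572   0.075     ]
rail [0.60470716 0.21315158 0.08      ] [ 0.60178782 -0.24842611  0.08      ]
[0.46554993 0.37689163 0.05      ]
[134 143 140] [143 153 155]
```

View pics/c3.png

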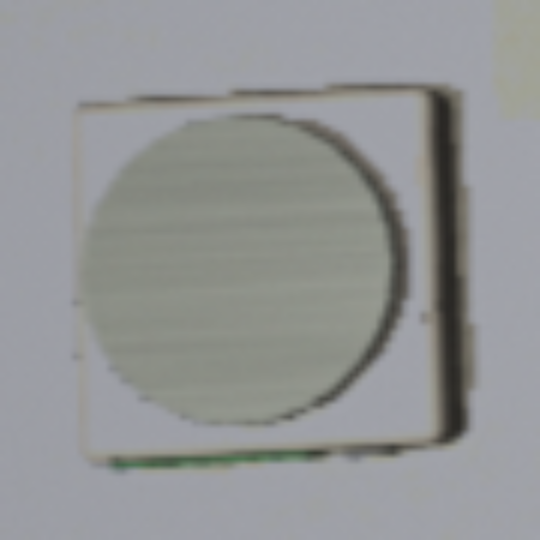

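```bash
cat >> h.py <<'E'
def plan(pos,Rt,s=None):
    """print total rotvec in tool frame, then translation in the final tool axes (mm)"""
    s=s or sense();r=rot(s);d=(r.inv()*Rt).as_rotvec()
    print('pos',s['eef_pos'].round(4),'rotvec',d.round(4),'deg',np.degrees(np.linalg.norm(d)).round(1),'transl final axes',(1000*Rt.inv().apply(np.array(pos)-s['eef_pos'])).round(1),'transl now axes',(1000*r.inv().apply(np.array(pos)-s['eef_pos'])).round(1),'t',s['t'])
def orient(pitch,yaw=0,sg=1):
    a=np.array([np.cos(pitch)*np.cos(yaw),np.cos(pitch)*np.sin(yaw),-np.sin(pitch)])
    z=sg*np.array([-np.sin(yaw),np.cos(yaw),0]);x=np.cross(a,z)
    return R.from_matrix(np.c_[x,a,z])
E
python3 - <<'E'
from h import *
r=rot();print(r.as_matrix().round(3))
p=viewer.camera_params('wrist');o,d=ray(p,280,210)
print('cam in tool',r.inv().apply(o-sense()['eef_pos']),r.inv().apply(d))
for sg in(1,-1):plan([.52,-.018,.3],orient(np.pi/4,0,sg))
ps=viewer.camera_params('scene');print(onz(ps,274.5,84.5,.05))
E
```

```text
[[ 0.957 -0.     0.289]
 [-0.289 -0.001  0.957]
 [-0.    -1.    -0.002]]
cam in tool [-8.12212411e-02 -1.43120442e-01  1.31566335e-04] [0.31312157 0.94973229 0.01334155]
pos [0.1875 0.6218 0.2305] rotvec [ 0.1164 -0.277  -0.7799] deg 47.9 transl final axes [ 284.3  186.  -639.8] transl now axes [ 503.   -68.8 -516.7] t 0.15
pos [0.1875 0.6218 0.2305] rotvec [1.0976 2.6487 0.1638] deg 164.5 transl final axes [-284.3  186.   639.8] transl now axes [ 503.   -68.8 -516.7] t 0.15
[0.46902209 0.3729399  0.05      ]
```

Candidates, top view pixels:
- **Jar:** the wide, low disc at (245,119), 45 mm across at z = 0.056. The slim round one at (294,119) is the bottle, and the square one with a cap at (346,115) is the canister. I choose (245,119), and the crop confirms it.
- **Balance:** the white box with a steel pan at (110,210). The pink one at (156,320) and the yellow ones at (215,234) and (360,227) are look-alikes.

Measured positions: jar (0.655, 0.089), pan (0.467, 0.375), bar middle (0.560, -0.018, 0.075).

Emit:
apply_moves([
  {"rotation": [0.0145, -0.0346, -0.0975], "translation": [0, 0, 0], "grip": 1},
  {"rotation": [0.0145, -0.0346, -0.0975], "translation": [0, 0, 0], "grip": 1},
  {"rotation": [0.0145, -0.0346, -0.0975], "translation": [0, 0, 0], "grip": 1},
  {"rotation": [0.0145, -0.0346, -0.0975], "translation": [0, 0, 0], "grip": 1},
  {"rotation": [0.0145, -0.0346, -0.0975], "translation": [0, 0, 0], "grip": 1},
  {"rotation": [0.0145, -0.0346, -0.0975], "translation": [0, 0, 0], "grip": 1},
  {"rotation": [0.0145, -0.0346, -0.0975], "translation": [0, 0, 0], "grip": 1},
  {"rotation": [0.0145, -0.0346, -0.0975], "translation": [0, 0, 0], "grip": 1},
])

```text
t: 0.82
eef_pos: [0.1867, 0.6231, 0.2319]
tool_rot: [0.654, -0.651, -0.273, -0.271]
contact_force: [0.3, 0.1, -0.7]
gripper_width: 0.0
```

```bash
python3 - <<'E'
from h import *
print(sense()['q'].round(3));plan([.47,-.018,.2],orient(np.pi/4))
E
```

```text
[-1.538  0.552 -0.25   1.707  0.958  1.285 -0.668]
pos [0.1867 0.6231 0.2319] rotvec [-0.0038  0.0004  0.0046] deg 0.3 transl final axes [ 177.8  222.9 -641.1] transl now axes [ 176.5  221.3 -642. ] t 0.8167
```

Emit:
apply_moves([
  {"rotation": [0, 0, 0], "translation": [9, 11, -36], "grip": 1},
  {"rotation": [0, 0, 0], "translation": [9, 11, -36], "grip": 1},
  {"rotation": [0, 0, 0], "translation": [9, 11, -36], "grip": 1},
  {"rotation": [0, 0, 0], "translation": [9, 11, -36], "grip": 1},
  {"rotation": [0, 0, 0], "translation": [9, 11, -36], "grip": 1},
  {"rotation": [0, 0, 0], "translation": [9, 11, -36], "grip": 1},
  {"rotation": [0, 0, 0], "translation": [9, 11, -36], "grip": 1},
  {"rotation": [0, 0, 0], "translation": [9, 11, -36], "grip": 1},
  {"rotation": [0, 0, 0], "translation": [9, 11, -36], "grip": 1},
  {"rotation": [0, 0, 0], "translation": [9, 11, -36], "grip": 1},
  {"rotation": [0, 0, 0], "translation": [9, 11, -36], "grip": 1},
  {"rotation": [0, 0, 0], "translation": [9, 11, -36], "grip": 1},
])

```text
t: 1.82
eef_pos: [0.3135, 0.3034, 0.206]
tool_rot: [-0.631, 0.674, 0.28, 0.263]
contact_force: [0.1, -0.2, -0.3]
gripper_width: -0.0001
```

```bash
python3 - <<'E'
from h import *
print(sense()['q'].round(3),sense()['contact_force']);plan([.49,-.018,.07],orient(np.pi/4))
E
```

```text
[-0.731  0.182 -0.78   2.407  1.163  1.046 -0.763] [ 0.07912284 -0.18226198 -0.25374226]
pos [0.3135 0.3034 0.206 ] rotvec [0.0458 0.0453 0.0035] deg 3.7 transl final axes [  28.7  220.9 -321.4] transl now axes [  13.5  235.5 -311.9] t 1.8167
```

Emit:
apply_moves([
  {"rotation": [0.012, 0.012, 0], "translation": [25, 25, -15], "grip": 1},
  {"rotation": [0.012, 0.012, 0], "translation": [25, 25, -15], "grip": 1},
  {"rotation": [0.012, 0.012, 0], "translation": [25, 25, -15], "grip": 1},
  {"rotation": [0.01, 0.01, 0], "translation": [20, 20, -25], "grip": 1},
  {"rotation": [0, 0, 0], "translation": [0, 10, -36], "grip": 1},
  {"rotation": [0, 0, 0], "translation": [0, 10, -36], "grip": 1},
  {"rotation": [0, 0, 0], "translation": [0, 10, -36], "grip": 1},
  {"rotation": [0, 0, 0], "translation": [0, 10, -36], "grip": 1},
  {"rotation": [0, 0, 0], "translation": [0, 0, -36], "grip": 1},
  {"rotation": [0, 0, 0], "translation": [0, 0, -36], "grip": 1},
])

```text
t: 2.65
eef_pos: [0.4598, 0.1537, 0.214]
tool_rot: [-0.62, 0.707, 0.245, 0.236]
contact_force: [0.1, -0.4, 1.7]
gripper_width: 0.0
```

```bash
python3 - <<'E'
from h import *
print(sense()['q'].round(3),sense()['contact_force']);plan([.49,-.018,.07],orient(np.pi/4))
E
```

```text
[ 0.67   0.25  -1.532  2.423  1.384  0.834 -0.3  ] [ 0.05216427 -0.37555364  1.67396925]
pos [0.4598 0.1537 0.214 ] rotvec [ 0.108   0.0595 -0.0901] deg 8.7 transl final axes [ -80.5  123.2 -171.7] transl now axes [ -77.9  147.9 -152.4] t 2.65
```

```bash
cat > fk.py <<'E'
import numpy as np
from scipy.spatial.transform import Rotation as R
J=[((0,0,.267),(0,0,0)),((0,0,0),(-np.pi/2,0,0)),((0,-.293,0),(np.pi/2,0,0)),((.0525,0,0),(np.pi/2,0,0)),((.0775,-.3425,0),(np.pi/2,0,0)),((0,0,0),(np.pi/2,0,0)),((.076,.097,0),(-np.pi/2,0,0))]
def fk(q):
    T=np.eye(4)
    for (x,r),a in zip(J,q):
        A=np.eye(4);A[:3,:3]=(R.from_euler('xyz',r)*R.from_rotvec([0,0,a])).as_matrix();A[:3,3]=x;T=T@A
    return T
E
python3 - <<'E'
from fk import *
S=[([-1.0147928,0.5018614,-0.42676038,1.5514553,0.22078621,1.13831327,-0.2102867],[0.18746832,0.62164351,0.23024593],[-0.69885302,0.7002349,-0.10326431,0.10301467]),
([-1.538,.552,-.25,1.707,.958,1.285,-.668],[.1867,.6231,.2319],[.654,-.651,-.273,-.271]),
([-.731,.182,-.78,2.407,1.163,1.046,-.763],[.3135,.3034,.206],[-.631,.674,.28,.263]),
([.67,.25,-1.532,2.423,1.384,.834,-.3],[.4598,.1537,.214],[-.62,.707,.245,.236])]
from scipy.spatial.transform import Rotation as R
for q,p,t in S:
    T=fk(q);r=R.from_quat([t[1],t[2],t[3],t[0]]).as_matrix()
    print(T[:3,3].round(3),p, np.hypot(*T[:2,3]),np.hypot(*p[:2]), 'axis y(tool) vs z7',T[:3,2].round(3),r[:,1].round(3))
E
```

```text
[ 0.125 -0.576  0.312] [0.18746832, 0.62164351, 0.23024593] 0.5893298681272225 0.6492957912452093 axis y(tool) vs z7 [-0.007  0.039 -0.999] [-0.001 -0.002 -1.   ]
[-0.043 -0.619  0.344] [0.1867, 0.6231, 0.2319] 0.6207801871669251 0.6504694458619866 axis y(tool) vs z7 [ 0.679 -0.169 -0.715] [ 0.71   0.005 -0.704]
[ 0.148 -0.39   0.882] [0.3135, 0.3034, 0.206] 0.41725204640646657 0.43627263265073135 axis y(tool) vs z7 [ 0.835 -0.548 -0.038] [ 0.709 -0.047 -0.703]
[ 0.346 -0.111  0.928] [0.4598, 0.1537, 0.214] 0.3629137974672145 0.48480896237590326 axis y(tool) vs z7 [0.97  0.109 0.217] [ 0.639 -0.111 -0.761]
```

```bash
cat > fit.py <<'E'
from fk import *
import itertools
S=[([-1.0147928,0.5018614,-0.42676038,1.5514553,0.22078621,1.13831327,-0.2102867],[0.18746832,0.62164351,0.23024593],[-0.69885302,0.7002349,-0.10326431,0.10301467]),
([-1.538,.552,-.25,1.707,.958,1.285,-.668],[.1867,.6231,.2319],[.654,-.651,-.273,-.271]),
([-.731,.182,-.78,2.407,1.163,1.046,-.763],[.3135,.3034,.206],[-.631,.674,.28,.263]),
([.67,.25,-1.532,2.423,1.384,.834,-.3],[.4598,.1537,.214],[-.62,.707,.245,.236])]
Q=np.array([s[0] for s in S]);P=np.array([s[1] for s in S]);Rt=R.from_quat([[s[2][1],s[2][2],s[2][3],s[2][0]] for s in S])
ax='zyzyzyz'
res=[]
for sg in itertools.product([1,-1],repeat=7):
  for o4 in(0,np.pi/2,-np.pi/2,np.pi):
   for o6 in (0,np.pi/2,-np.pi/2,np.pi):
    o=np.zeros(7);o[3]=o4;o[5]=o6
    M=[]
    A=R.identity(4)
    for i in range(7):
        A=A*R.from_euler(ax[i],sg[i]*Q[:,i]+o[i])
    # A_i = B^T Rt_i C -> find B (yaw), C free: relative A_i^-1 A_0 conj. ; error via angles of relative rotations
    # world z in tool comps & relative angles
    e=0
    for i,j in itertools.combinations(range(4),2):
        e+=abs((A[i].inv()*A[j]).magnitude()-(Rt[i].inv()*Rt[j]).magnitude())
    e+=np.abs((A[1:]*A[0].inv()).apply([0,0,1])[:,2]-(Rt[1:]*Rt[0].inv()).apply([0,0,1])[:,2]).sum()
    res.append((e,sg,o4,o6))
res.sort(key=lambda r:r[0])
for r in res[:8]:print(r)
E
python3 fit.py
```

```text
(np.float64(0.003900946175084921), (1, -1, 1, -1, 1, -1, -1), 0, 3.141592653589793)
(np.float64(0.003900946175084921), (-1, -1, -1, -1, -1, -1, 1), 0, 3.141592653589793)
(np.float64(0.0039009461750853097), (1, 1, 1, 1, 1, 1, -1), 0, 3.141592653589793)
(np.float64(0.0039009461750853097), (1, -1, 1, -1, -1, -1, 1), 3.141592653589793, 3.141592653589793)
(np.float64(0.0039009461750853097), (-1, 1, -1, 1, -1, 1, 1), 0, 3.141592653589793)
(np.float64(0.0039009461750853097), (-1, -1, -1, -1, 1, -1, -1), 3.141592653589793, 3.141592653589793)
(np.float64(0.003900946175085962), (1, 1, 1, 1, -1, 1, 1), 3.141592653589793, 3.141592653589793)
(np.float64(0.003900946175085962), (-1, 1, -1, 1, 1, 1, -1), 3.141592653589793, 3.141592653589793)
```

```bash
cat >> fit.py <<'E'
print('----')
from scipy.optimize import least_squares
for e,sg,o4,o6 in res[:8]:
    o=np.zeros(7);o[3]=o4;o[5]=o6
    A=R.identity(4);F=[]
    for i in range(7):
        A=A*R.from_euler(ax[i],sg[i]*Q[:,i]+o[i]);F.append(A)
    best=None
    for t in range(20):
        x0=np.random.default_rng(t).uniform(-3,3,6)
        f=lambda x:(Rt.inv()*R.from_rotvec(x[:3])*A*R.from_rotvec(x[3:])).as_rotvec().ravel()
        l=least_squares(f,x0)
        if best is None or l.cost<best.cost:best=l
    B=R.from_rotvec(best.x[:3])
    # linear lengths
    cols=[];names=[]
    def add(n,r,v): cols.append((B*r).apply(v).reshape(-1) if r is not None else np.tile(v,4));names.append(n)
    add('d1',None,[0,0,1.])
    add('d3',F[2],[0,0,1.]);add('a3',F[2],[1.,0,0])
    add('d5',F[4],[0,0,1.]);add('a4',F[3],[1.,0,0])
    add('a6',F[5],[1.,0,0]);add('d7',F[6],[0,0,1.])
    X=np.array(cols).T;y=P.ravel();w,rs,rk,_=np.linalg.lstsq(X,y,rcond=None)
    print(sg,o4,o6,best.cost,B.as_rotvec().round(3),R.from_rotvec(best.x[3:]).as_rotvec().round(3),dict(zip(names,w.round(4))),np.abs(X@w-y).max(),rk)
E
python3 fit.py|sed -n '/----/,$p'
```

```text
----
(1, -1, 1, -1, 1, -1, -1) 0 3.141592653589793 8.962016584808989e-07 [3.139 0.006 0.016] [1.215 1.206 1.22 ] {'d1': np.float64(0.2545), 'd3': np.float64(-0.5647), 'a3': np.float64(-0.0397), 'd5': np.float64(-0.3935), 'a4': np.float64(-0.0342), 'a6': np.float64(0.0559), 'd7': np.float64(0.4014)} 0.006695034527671617 7
(-1, -1, -1, -1, -1, -1, 1) 0 3.141592653589793 8.962016584810764e-07 [ 0.016 -0.004 -3.138] [-1.22  -1.202  1.214] {'d1': np.float64(0.2545), 'd3': np.float64(0.5647), 'a3': np.float64(0.0397), 'd5': np.float64(0.3935), 'a4': np.float64(0.0342), 'a6': np.float64(-0.0559), 'd7': np.float64(-0.4014)} 0.006695034272734296 7
(1, 1, 1, 1, 1, 1, -1) 0 3.141592653589793 8.962016584814462e-07 [-0.006  3.131 -0.004] [ 1.203 -1.211 -1.199] {'d1': np.float64(0.2545), 'd3': np.float64(-0.5647), 'a3': np.float64(0.0397), 'd5': np.float64(-0.3935), 'a4': np.float64(0.0342), 'a6': np.float64(-0.0559), 'd7': np.float64(0.4014)} 0.006695033953987406 7
(1, -1, 1, -1, -1, -1, 1) 3.141592653589793 3.141592653589793 8.962016584814259e-07 [3.139 0.006 0.016] [-1.22  -1.202  1.214] {'d1':
[... 834 characters left out ...]
4)} 0.006695034349311346 7
(1, 1, 1, 1, -1, 1, 1) 3.141592653589793 3.141592653589793 8.962016584816257e-07 [-0.006  3.131 -0.004] [-1.2    1.218 -1.204] {'d1': np.float64(0.2545), 'd3': np.float64(-0.5647), 'a3': np.float64(0.0397), 'd5': np.float64(0.3935), 'a4': np.float64(-0.0342), 'a6': np.float64(0.0559), 'd7': np.float64(-0.4014)} 0.006695034416304896 7
(-1, 1, -1, 1, 1, 1, -1) 3.141592653589793 3.141592653589793 8.962016584813111e-07 [-0.002 -0.01   0.004] [ 1.203 -1.211 -1.199] {'d1': np.float64(0.2545), 'd3': np.float64(0.5647), 'a3': np.float64(-0.0397), 'd5': np.float64(-0.3935), 'a4': np.float64(0.0342), 'a6': np.float64(-0.0559), 'd7': np.float64(0.4014)} 0.006695033974187692 7
```

```bash
cat > ik.py <<'E'
from h import *
from scipy.optimize import least_squares
sg=[-1,1,-1,1,-1,1,1];ax='zyzyzyz';C=R.from_rotvec([-1.2092,1.2092,-1.2092])
W=dict(d1=.2545,d3=.5647,a3=-.0397,d5=.3935,a4=-.0342,a6=.0559,d7=-.4014)
lo=np.array([-2.88,-.31,-1.54,.2,-1.41,.19,-2.57]);hi=np.array([2.88,2.03,1.56,2.42,4.55,2.02,2.57])
def fkq(q):
    A=R.identity();F=[]
    for i in range(7):
        A=A*R.from_euler(ax[i],sg[i]*q[i]+(np.pi if i==5 else 0));F.append(A)
    w=W
    p=np.array([0,0,w['d1']])+F[2].apply([w['a3'],0,w['d3']])+F[3].apply([w['a4'],0,0])+F[4].apply([0,0,w['d5']])+F[5].apply([w['a6'],0,0])+F[6].apply([0,0,w['d7']])
    return p,A*C
def ik(pos,Rt,q0,reg=.01):
    def f(q):
        p,r=fkq(q);return np.r_[(p-pos)*5,(Rt.inv()*r).as_rotvec(),reg*(q-q0)]
    l=least_squares(f,np.clip(q0,lo+.02,hi-.02),bounds=(lo+.01,hi-.01))
    p,r=fkq(l.x);return l.x,np.linalg.norm(p-pos),(Rt.inv()*r).magnitude()
E
python3 - <<'E'
from ik import *
import warnings;warnings.filterwarnings('ignore')
print(C.as_matrix().round(2)); s=sense();print(fkq(s['q'])[0],s['eef_pos'],(rot(s).inv()*fkq(s['q'])[1]).magnitude())
rng=np.random.default_rng(0)
for nm,pos,pit in [('bar0',[.55,-.018,.05],45),('bar0',[.55,-.018,.05],60),('bar2',[.55,-.018,.25],45),('bar2',[.55,-.018,.25],60),('jar',[.665,.089,.02],45),('jarout',[.53,.089,.06],45),('pan',[.48,.375,.07],45),('pan y.6',[.48,.375,.07],-45)]:
    yaw=.6 if pit<0 else 0
    Rt=orient(np.radians(abs(pit)),yaw);out=[]
    for t in range(25):
        q,e,a=ik(np.array(pos),Rt,rng.uniform(lo,hi),.003)
        if e<.004 and a<.02:
            m=np.min(np.minimum(q-lo,hi-q)[[2,3,5]]);out.append((m,q.round(2)))
    out.sort(key=lambda t:-t[0]);print(nm,pit,len(out));[print('   ',round(m,2),q) for m,q in out[:4]]
E
```

```text
[[-0. -0.  1.]
 [-1. -0. -0.]
 [ 0. -1. -0.]]
[0.46096648 0.14936036 0.21156462] [0.45975489 0.15374877 0.21402887] 7.341190909818777e-07
bar0 45 0
bar0 60 10
    0.08 [ 0.53  0.52 -0.54  2.34  2.34  0.27 -0.61]
    0.04 [ 0.82  0.67 -0.98  2.38  2.01  0.54 -0.25]
    0.02 [ 0.93  0.83 -1.26  2.4   1.88  0.79 -0.12]
    0.01 [ 0.98  1.03 -1.53  2.41  1.79  1.1  -0.03]
bar2 45 12
    0.01 [ 1.43  0.34 -1.53  2.38  1.83  0.32 -0.09]
    0.01 [ 1.43  0.34 -1.53  2.38  1.83  0.32 -0.09]
    0.01 [ 1.4   0.26 -1.41  2.37  1.93  0.2  -0.18]
    0.01 [ 1.43  0.34 -1.53  2.38  1.83  0.32 -0.09]
bar2 60 15
    0.11 [-0.84  0.1   0.92  2.27 -0.37  0.3   1.95]
    0.09 [-0.24  0.07  0.29  2.28 -0.15  0.28  1.74]
    0.09 [-0.23  0.07  0.28  2.28 -0.14  0.28  1.74]
    0.09 [-0.21  0.07  0.26  2.28 -0.14  0.28  1.74]
jar 45 12
    0.14 [-0.12  0.67 -0.1   2.28  2.81  0.62 -1.4 ]
    0.14 [-0.11  0.67 -0.11  2.28  2.81  0.62 -1.39]
    0.13 [-0.79  0.84  0.78  2.29  3.56  0.65 -2.44]
    0.13 [-0.02  0.68 -0.24  2.29  2.73  0.65 -1.27]
jarout 45 0
pan 45 21
    0.17 [-1.86  1.16  1.3   2.25  4.36  0.4   2.28]
    0.16 [-1.16  0.57  0.25  2.26  1.87  0.52 -1.19]
    0.16 [-1.1   0.57  0.16  2.26  1.85  0.57 -1.17]
    0.15 [-1.    0.56  0.02  2.27  1.83  0.65 -1.14]
pan y.6 -45 12
    0.02 [-0.76  0.51  0.07  2.4   3.06  0.54 -1.59]
    0.02 [-0.64  0.51 -0.08  2.4   2.95  0.56 -1.46]
    0.02 [-0.62  0.51 -0.09  2.4   2.94  0.56 -1.44]
    0.02 [-0.59  0.51 -0.13  2.4   2.92  0.56 -1.41]
```

```bash
python3 - <<'E'
from ik import *
import warnings;warnings.filterwarnings('ignore')
rng=np.random.default_rng(0)
pts=[('bar0',[.56,-.018,.05]),('bar2',[.56,-.018,.25]),('jar',[.665,.089,.02]),('jarout',[.55,.1,.06]),('pan',[.48,.375,.07])]
for sgn in(1,-1):
 for pit in(45,55):
  for yaw in(-70,-50,-30,0,30,50,70):
   row=[]
   for nm,pos in pts:
    Rt=orient(np.radians(pit),np.radians(yaw),sgn);best=(-1,None)
    for t in range(10):
        q,e,a=ik(np.array(pos),Rt,rng.uniform(lo*.7,hi*.7),.01)
        if e<.006 and a<.03:
            m=np.min(np.minimum(q-lo,hi-q));
            if m>best[0]:best=(m,q.round(1))
    row.append((nm,round(best[0],2),best[1]))
   print(sgn,pit,yaw,*[f"{n}:{m}" for n,m,q in row]);
E
```

```text
1 45 -70 bar0:0.35 bar2:0.5 jar:0.69 jarout:0.48 pan:0.68
1 45 -50 bar0:0.14 bar2:0.29 jar:0.45 jarout:0.26 pan:0.68
1 45 -30 bar0:0.01 bar2:0.12 jar:0.28 jarout:0.08 pan:0.46
1 45 0 bar0:-1 bar2:0.01 jar:0.14 jarout:-1 pan:0.17
1 45 30 bar0:0.07 bar2:0.01 jar:0.22 jarout:0.01 pan:0.03
1 45 50 bar0:0.09 bar2:0.01 jar:0.04 jarout:0.09 pan:0.05
1 45 70 bar0:0.3 bar2:0.17 jar:0.27 jarout:0.22 pan:0.13
1 55 -70 bar0:0.34 bar2:0.53 jar:0.68 jarout:0.47 pan:0.81
1 55 -50 bar0:0.18 bar2:0.36 jar:0.49 jarout:0.28 pan:0.64
1 55 -30 bar0:0.1 bar2:0.21 jar:0.34 jarout:0.13 pan:0.46
1 55 0 bar0:0.06 bar2:0.13 jar:0.24 jarout:0.06 pan:0.22
1 55 30 bar0:0.1 bar2:0.11 jar:0.27 jarout:0.08 pan:0.1
1 55 50 bar0:0.18 bar2:0.01 jar:0.29 jarout:0.13 pan:0.15
1 55 70 bar0:0.36 bar2:0.03 jar:0.3 jarout:0.23 pan:0.2
-1 45 -70 bar0:0.35 bar2:0.28 jar:0.55 jarout:0.47 pan:0.46
-1 45 -50 bar0:0.14 bar2:0.08 jar:0.45 jarout:0.26 pan:0.48
-1 45 -30 bar0:0.04 bar2:-1 jar:0.28 jarout:0.06 pan:0.45
-1 45 0 bar0:-1 bar2:-1 jar:0.15 jarout:-1 pan:0.16
-1 45 30 bar0:0.08 bar2:0.13 jar:0.17 jarout:0.01 pan:-1
-1 45 50 bar0:0.01 bar2:0.3 jar:0.23 jarout:0.07 pan:0.05
-1 45 70 bar0:0.35 bar2:0.51 jar:0.27 jarout:0.2 pan:0.09
-1 55 -70 bar0:0.35 bar2:0.24 jar:0.44 jarout:0.47 pan:0.57
-1 55 -50 bar0:0.18 bar2:0.01 jar:0.31 jarout:0.29 pan:0.55
-1 55 -30 bar0:0.08 bar2:0.08 jar:0.24 jarout:0.13 pan:0.41
-1 55 0 bar0:0.06 bar2:0.06 jar:0.2 jarout:0.05 pan:0.2
-1 55 30 bar0:0.08 bar2:0.24 jar:0.21 jarout:0.01 pan:0.07
-1 55 50 bar0:0.01 bar2:0.38 jar:0.01 jarout:0.09 pan:0.01
-1 55 70 bar0:0.35 bar2:0.55 jar:0.33 jarout:0.19 pan:0.19
```

```bash
cat >> ik.py <<'E'
from scipy.spatial.transform import Slerp
def track(q,ways,n=15,verbose=True):
    q=np.array(q);p,r=fkq(q)
    for pos,Rt in ways:
        sl=Slerp([0,1],R.concatenate([r,Rt]));p0=p
        for k in range(1,n+1):
            t=k/n;pt=p0+(np.array(pos)-p0)*t;rt=sl(t)
            for _ in range(3):
                pc,rc=fkq(q);e=np.r_[(pt-pc),(rt*rc.inv()).as_rotvec()]
                J=np.zeros((6,7))
                for i in range(7):
                    d=q.copy();d[i]+=1e-5;pd,rd=fkq(d);J[:,i]=np.r_[(pd-pc),(rd*rc.inv()).as_rotvec()]/1e-5
                q=np.clip(q+J.T@np.linalg.solve(J@J.T+1e-4*np.eye(6),e),lo,hi)
        pc,rc=fkq(q);p,r=np.array(pos),Rt
        if verbose:print(np.array(pos).round(3),'err',np.linalg.norm(pc-p).round(4),(rc.inv()*r).magnitude().round(3),'q',q.round(2),'marg',np.minimum(q-lo,hi-q).min().round(2))
    return q
E
python3 - <<'E'
from ik import *
q=sense()['q'];d=np.radians
b=orient(d(45),d(-60));j=orient(d(50),d(-40))
print('A direct');track(q,[([.45,.15,.2],orient(d(45),d(-30))),([.48,.15,.15],b),([.5,.08,.05],b),([.56,-.018,.05],b),([.56,-.018,.25],b)])
print('B back');track(q,[([.35,.4,.22],orient(d(55),d(0))),([.4,.4,.22],b),([.5,.1,.15],b),([.5,.08,.05],b),([.56,-.018,.05],b),([.56,-.018,.25],b),([.5,.15,.25],b),([.5,.25,.1],j),([.59,.145,.04],j),([.665,.089,.02],j),([.55,.15,.06],j),([.48,.37,.1],j)])
print('C from start');track([-1.0147928,0.5018614,-0.42676038,1.5514553,0.22078621,1.13831327,-0.2102867],[([.3,.4,.22],orient(d(70),d(-60))),([.4,.3,.2],b),([.5,.1,.15],b),([.56,-.018,.05],b),([.56,-.018,.25],b)])
E
```

```text
A directTraceback (most recent call last):
  File "<stdin>", line 4, in <module>
  File "ik.py", line 32, in track
    if verbose:print(np.array(pos).round(3),'err',np.linalg.norm(pc-p).round(4),(rc.inv()*r).magnitude().round(3),'q',q.round(2),'marg',np.minimum(q-lo,hi-q).min().round(2))
                                                                                ^^^^^^^^^^^^^^^^^^^^^^^^^^^^^^
AttributeError: 'float' object has no attribute 'round'
```

```bash
sed -i 's/(rc.inv()\*r).magnitude().round(3)/round(float((rc.inv()*r).magnitude()),3)/' ik.py
cat > tr.py <<'E'
from ik import *
q=sense()['q'];d=np.radians
b=orient(d(45),d(-60));j=orient(d(50),d(-40))
print('A direct');track(q,[([.45,.15,.2],orient(d(45),d(-30))),([.48,.15,.15],b),([.5,.08,.05],b),([.56,-.018,.05],b),([.56,-.018,.25],b)])
print('B back');track(q,[([.35,.4,.22],orient(d(55),d(0))),([.4,.4,.22],b),([.5,.1,.15],b),([.5,.08,.05],b),([.56,-.018,.05],b),([.56,-.018,.25],b),([.5,.15,.25],b),([.5,.25,.1],j),([.59,.145,.04],j),([.665,.089,.02],j),([.55,.15,.06],j),([.48,.37,.1],j)])
print('C from start');track([-1.0147928,0.5018614,-0.42676038,1.5514553,0.22078621,1.13831327,-0.2102867],[([.3,.4,.22],orient(d(70),d(-60))),([.4,.3,.2],b),([.5,.1,.15],b),([.56,-.018,.05],b),([.56,-.018,.25],b)])
E
python3 tr.py
```

```text
A direct
[0.45 0.15 0.2 ] err 0.0 0.0 q [ 0.02  0.38 -1.2   2.33  1.23  1.28 -0.91] marg 0.09
[0.48 0.15 0.15] err 0.0 0.0 q [-0.24  0.65 -0.93  2.02  1.07  1.55 -1.21] marg 0.4
[0.5  0.08 0.05] err 0.0 0.0 q [-0.15  0.79 -0.85  2.17  1.28  1.43 -1.36] marg 0.25
[ 0.56  -0.018  0.05 ] err 0.0 0.0 q [ 0.08  0.78 -0.82  2.19  1.45  1.35 -1.22] marg 0.23
[ 0.56  -0.018  0.25 ] err 0.0 0.0 q [ 0.23  0.42 -0.96  2.03  1.15  1.38 -0.76] marg 0.39
B back
[0.35 0.4  0.22] err 0.0 0.0 q [-0.29  0.43 -1.28  2.13  1.14  1.21 -0.59] marg 0.26
[0.4  0.4  0.22] err 0.0 0.0 q [-0.78  0.75 -0.78  1.51  0.87  1.85 -1.18] marg 0.17
[0.5  0.1  0.15] err 0.0 0.0 q [-0.2   0.57 -0.79  2.08  1.1   1.4  -1.12] marg 0.34
[0.5  0.08 0.05] err 0.0 0.0 q [-0.22  0.74 -0.72  2.17  1.27  1.33 -1.33] marg 0.25
[ 0.56  -0.018  0.05 ] err 0.0 0.0 q [ 0.    0.73 -0.67  2.19  1.44  1.24 -1.21] marg 0.23
[ 0.56  -0.018  0.25 ] err 0.0 0.0 q [ 0.13  0.38 -0.79  2.03  1.12  1.29 -0.72] marg 0.39
[0.5  0.15 0.25] err 0.0 0.0 q [-0.25  0.48 -0.83  1.9   0.97  1.56 -0.94] marg 0.46
[0.5  0.25 0.1 ] err 0.0 0.0 q [-0.34  0.68 -0.86  2.07  1.24  1.33 -1.07] marg 0.35
[0.59  0.145 0.04 ] err 0.0 0.0 q [-0.11  0.77 -0.77  2.12  1.51  1.19 -1.05] marg 0.3
[0.665 0.089 0.02 ] err 0.0 0.0 q [ 0.02  0.82 -0.72  2.05  1.63  1.12 -0.94] marg 0.37
[0.55 0.15 0.06] err 0.0 0.0 q [-0.14  0.7  -0.81  2.18  1.44  1.2  -1.08] marg 0.24
[0.48 0.37 0.1 ] err 0.0 0.0 q [-0.56  0.78 -0.84  1.85  1.17  1.46 -1.08] marg 0.56
C from start
[0.3  0.4  0.22] err 0.0 0.0 q [-1.04  0.37 -0.14  1.78  0.35  1.24 -0.81] marg 0.64
[0.4 0.3 0.2] err 0.0 0.0 q [-1.11  0.53 -0.02  1.81  0.65  1.37 -0.92] marg 0.61
[0.5  0.1  0.15] err 0.0 0.0 q [-0.8   0.46  0.1   2.11  0.92  0.98 -0.87] marg 0.31
[ 0.56  -0.018  0.05 ] err 0.0 0.0 q [-0.58  0.64  0.24  2.2   1.32  0.65 -1.09] marg 0.22
[ 0.56  -0.018  0.25 ] err 0.0 0.0 q [-0.58  0.3   0.18  2.06  0.95  0.95 -0.53] marg 0.36
```

```bash
python3 - <<'E'
from h import *
d=np.radians
plan([.48,.12,.15],orient(d(45),d(-60)))
E
```

```text
pos [0.4598 0.1537 0.214 ] rotvec [-0.6059  0.8238 -0.0196] deg 58.6 transl final axes [-17.5  73.1   0.7] transl now axes [-27.1  65.4 -25.3] t 2.65
```

Emit:
apply_moves([
  {"rotation": [-0.06, 0.082, -0.002], "translation": [0, 0, 0], "grip": 1},
  {"rotation": [-0.06, 0.082, -0.002], "translation": [0, 0, 0], "grip": 1},
  {"rotation": [-0.06, 0.082, -0.002], "translation": [0, 0, 0], "grip": 1},
  {"rotation": [-0.06, 0.082, -0.002], "translation": [0, 0, 0], "grip": 1},
  {"rotation": [-0.06, 0.082, -0.002], "translation": [0, 0, 0], "grip": 1},
  {"rotation": [-0.06, 0.082, -0.002], "translation": [0, 0, 0], "grip": 1},
  {"rotation": [-0.06, 0.082, -0.002], "translation": [0, 0, 0], "grip": 1},
  {"rotation": [-0.06, 0.082, -0.002], "translation": [0, 0, 0], "grip": 1},
  {"rotation": [-0.06, 0.082, -0.002], "translation": [0, 0, 0], "grip": 1},
  {"rotation": [-0.06, 0.082, -0.002], "translation": [0, 0, 0], "grip": 1},
])

```text
t: 3.48
eef_pos: [0.4597, 0.1555, 0.2169]
tool_rot: [-0.434, 0.701, -0.081, 0.56]
contact_force: [-0.3, 0.0, 0.2]
gripper_width: -0.0002
```

```bash
python3 - <<'E'
from h import *
d=np.radians
print(sense()['q'].round(3),sense()['contact_force'].round(2))
plan([.51,.09,.055],orient(d(45),d(-60)))
E
```

```text
[-0.094  0.594 -1.026  2.018  1.097  1.587 -1.089] [-0.28  0.05  0.19]
pos [0.4597 0.1555 0.2169] rotvec [-0.0174  0.0115  0.0102] deg 1.3 transl final axes [-56.6 172.4  10.8] transl now axes [-58.2 172.    8.4] t 3.4833
```

```bash
cat >> ik.py <<'E'
def borient(th,phi,sgn=1):
    a=np.array([np.cos(th),0,-np.sin(th)]);z=sgn*np.array([np.sin(th),0,np.cos(th)])
    a=np.cos(phi)*a+np.sin(phi)*np.array([0,1,0]);return R.from_matrix(np.c_[np.cross(a,z),a,z])
E
python3 - <<'E'
from ik import *
import warnings;warnings.filterwarnings('ignore')
rng=np.random.default_rng(0);d=np.radians;q0=sense()['q']
for sgn in(1,-1):
 for th in(45,55,62):
  for ph in(-45,-30,-15,0,15,30):
   Rt=borient(d(th),d(ph),sgn);row=[]
   for z in(.075,.2,.325):
    pos=np.array([.56,-.018,z])+.0187*Rt.apply([0,1,0]);best=(-1,None)
    for t in range(9):
        q,e,a=ik(pos,Rt,q0 if t==0 else rng.uniform(lo*.7,hi*.7),.01)
        if e<.006 and a<.03:
            m=np.min(np.minimum(q-lo,hi-q))
            if m>best[0]:best=(m,q.round(1))
    row.append(best)
   if min(r[0] for r in row)>.1: print(sgn,th,ph,[round(r[0],2) for r in row],[list(map(float,r[1])) for r in row])
E
```

```text
1 45 -45 [np.float64(0.16), np.float64(0.2), np.float64(0.32)] [[-0.4, 0.7, -0.2, 2.3, 1.6, 1.2, -2.4], [0.0, 0.6, -0.9, 2.2, 1.4, 1.6, -2.1], [0.1, 0.4, -0.9, 2.1, 1.3, 1.5, -1.8]]
1 55 -45 [np.float64(0.23), np.float64(0.29), np.float64(0.42)] [[0.0, 0.9, -0.8, 2.2, 1.5, 1.6, -2.1], [0.1, 0.6, -1.0, 2.1, 1.3, 1.6, -1.9], [0.1, 0.4, -0.9, 2.0, 1.2, 1.5, -1.5]]
1 55 -30 [np.float64(0.11), np.float64(0.18), np.float64(0.33)] [[-0.3, 0.6, -0.0, 2.3, 1.7, 0.7, -2.1], [0.4, 0.5, -1.0, 2.2, 1.4, 1.2, -1.7], [0.4, 0.2, -0.9, 2.1, 1.1, 1.0, -1.3]]
1 62 -45 [np.float64(0.29), np.float64(0.35), np.float64(0.49)] [[0.1, 0.9, -1.0, 2.1, 1.4, 1.7, -2.0], [0.1, 0.6, -0.9, 2.1, 1.3, 1.5, -1.7], [0.1, 0.4, -0.8, 1.9, 1.1, 1.5, -1.4]]
1 62 -30 [np.float64(0.17), np.float64(0.27), np.float64(0.42)] [[0.3, 0.8, -1.0, 2.2, 1.5, 1.3, -1.9], [0.4, 0.5, -1.0, 2.2, 1.3, 1.2, -1.5], [0.4, 0.2, -0.9, 2.0, 1.0, 1.1, -1.2]]
1 62 -15 [np.float64(0.12), np.float64(0.21), np.float64(0.35)] [[-1.0, 0.8, 1.0, 2.3, 4.4, 0.3, 1.5], [0.8, 0.4, -1.2, 2.2, 1.3, 0.8, -1.4], [0.3, 0.1, -0.4, 2.1, 0.6, 0.7, -0.7]]
1 62 0 [
[... 914 characters left out ...]
0.11), np.float64(0.19), np.float64(0.32)] [[-0.5, 0.6, 0.3, 2.3, 1.8, 0.5, 1.0], [0.5, 0.6, -1.3, 2.2, 1.4, 1.4, 1.4], [-0.4, 0.1, 0.1, 2.1, 1.0, 0.8, 1.9]]
-1 62 -45 [np.float64(0.29), np.float64(0.36), np.float64(0.47)] [[0.1, 0.9, -1.0, 2.1, 1.4, 1.6, 1.2], [0.1, 0.6, -1.0, 2.1, 1.3, 1.6, 1.4], [-0.3, 0.3, -0.3, 1.9, 1.0, 1.3, 1.9]]
-1 62 -30 [np.float64(0.17), np.float64(0.27), np.float64(0.42)] [[0.3, 0.8, -1.0, 2.2, 1.5, 1.3, 1.3], [0.4, 0.5, -1.1, 2.2, 1.3, 1.2, 1.6], [0.5, 0.3, -1.1, 2.0, 1.0, 1.2, 1.9]]
-1 62 30 [np.float64(0.13), np.float64(0.26), np.float64(0.44)] [[1.2, 1.1, -1.2, 2.2, 1.3, 0.3, 2.4], [0.7, 0.3, -0.3, 2.2, -1.0, 0.7, -1.8], [0.3, 0.2, 0.2, 2.0, -0.9, 1.0, -2.1]]
```

```bash
python3 - <<'E'
from ik import *
q=sense()['q'];d=np.radians
b=borient(d(58),d(-40));a=b.apply([0,1,0]);bar=np.array([.56,-.018,.075]);g=bar+.0187*a;pre=g-.09*a
print(a)
track(q,[(sense()['eef_pos'],b),(pre,b),(g,b),(g+[0,0,.2],b),(g+[0,0,.27],b)],n=20)
plan(pre,b)
E
```

```text
[ 0.40594171 -0.64278761 -0.64964253]
[0.46  0.156 0.217] err 0.0 0.0 q [-0.33  0.54 -0.89  2.01  1.    1.62 -1.9 ] marg 0.4
[0.531 0.028 0.121] err 0.0 0.0 q [-0.07  0.65 -0.81  2.19  1.3   1.41 -1.96] marg 0.23
[ 0.568 -0.03   0.063] err 0.0 0.0 q [ 0.02  0.76 -0.74  2.21  1.5   1.36 -2.01] marg 0.21
[ 0.568 -0.03   0.263] err 0.0 0.0 q [ 0.17  0.39 -0.87  2.07  1.21  1.35 -1.53] marg 0.35
[ 0.568 -0.03   0.333] err 0.0 0.0 q [ 0.21  0.29 -0.9   1.97  1.12  1.37 -1.36] marg 0.45
pos [0.4597 0.1555 0.2169] rotvec [ 0.0371  0.755  -0.0602] deg 43.4 transl final axes [ 21.4 173.1   9.8] transl now axes [ 34.1 171.3  -5.5] t 3.4833
```

Emit:
apply_moves([
  {"rotation": [0.0053, 0.108, -0.0086], "translation": [0, 0, 0], "grip": 0.47},
  {"rotation": [0.0053, 0.108, -0.0086], "translation": [0, 0, 0], "grip": 0.47},
  {"rotation": [0.0053, 0.108, -0.0086], "translation": [0, 0, 0], "grip": 0.47},
  {"rotation": [0.0053, 0.108, -0.0086], "translation": [0, 0, 0], "grip": 0.47},
  {"rotation": [0.0053, 0.108, -0.0086], "translation": [0, 0, 0], "grip": 0.47},
  {"rotation": [0.0053, 0.108, -0.0086], "translation": [0, 0, 0], "grip": 0.47},
  {"rotation": [0.0053, 0.108, -0.0086], "translation": [0, 0, 0], "grip": 0.47},
  {"rotation": [0, 0, 0], "translation": [4, 32, 2], "grip": 0.47},
  {"rotation": [0, 0, 0], "translation": [4, 32, 2], "grip": 0.47},
  {"rotation": [0, 0, 0], "translation": [4, 32, 2], "grip": 0.47},
  {"rotation": [0, 0, 0], "translation": [4, 32, 2], "grip": 0.47},
  {"rotation": [0, 0, 0], "translation": [0, 0, 0], "grip": 0.47},
])

```text
t: 4.48
eef_pos: [0.5135, 0.0538, 0.1445]
tool_rot: [-0.366, 0.441, -0.204, 0.793]
contact_force: [-0.8, -0.8, 0.2]
gripper_width: 0.0453
```

```bash
python3 - <<'E'
from ik import *
d=np.radians
b=borient(d(58),d(-40));a=b.apply([0,1,0]);bar=np.array([.56,-.018,.075]);g=bar+.0187*a
s=sense();print(s['q'].round(3),s['contact_force'].round(2),s['gripper_width'])
plan(g,b)
im,D=viewer.capture('wrist');cv2.imwrite('pics/w1.png',im)
p=viewer.camera_params('wrist')
for y in(-.118,-.018,.082):print(proj(p,np.array([.56,y,.075])))
im,D=viewer.capture('top');cv2.imwrite('pics/t1.png',im)
E
```

```text
[-0.068  0.648 -0.788  2.124  1.308  1.413 -1.891] [-0.79 -0.76  0.23] 0.04531029839170386
pos [0.5135 0.0538 0.1445] rotvec [0.003  0.0011 0.0067] deg 0.4 transl final axes [  1.3 128.9   2.6] transl now axes [  0.4 128.9   2.9] t 4.4833
(np.float64(277.24409141763624), np.float64(261.1894848023066))
(np.float64(277.730858802705), np.float64(209.67487605325093))
(np.float64(278.6714907512781), np.float64(110.1277652689818))
```

View pics/w1.png

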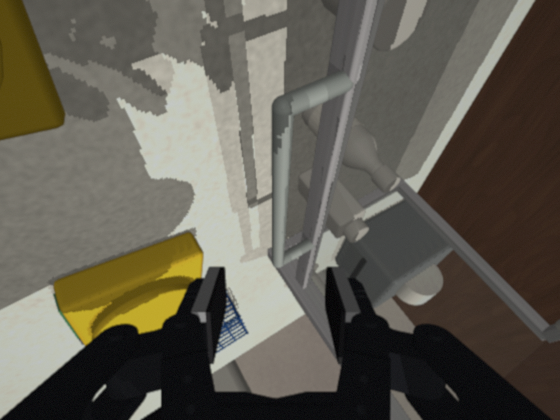

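View pics/t1.png

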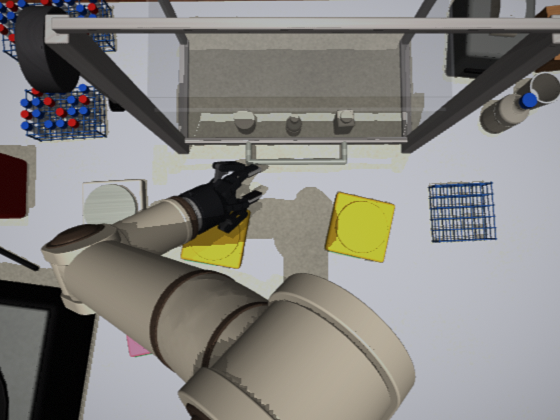

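The wrist view shows the bar running from (282,105) to (279,262), as predicted, centred between the fingers at columns 222 and 330.

Emit:
apply_moves([
  {"rotation": [0, 0, 0.006], "translation": [0, 26, 0.5], "grip": 0.47},
  {"rotation": [0, 0, 0], "translation": [0, 26, 0.5], "grip": 0.47},
  {"rotation": [0, 0, 0], "translation": [0, 26, 0.5], "grip": 0.47},
  {"rotation": [0, 0, 0], "translation": [0, 26, 0.5], "grip": 0.47},
  {"rotation": [0, 0, 0], "translation": [0, 24, 0.5], "grip": 0.47},
  {"rotation": [0, 0, 0], "translation": [0, 0, 0], "grip": 0.47},
])

```text
t: 5.08
eef_pos: [0.5686, -0.0238, 0.0633]
tool_rot: [-0.371, 0.439, -0.206, 0.792]
contact_force: [-0.4, 0.0, -0.2]
gripper_width: 0.0451
```

```bash
python3 - <<'E'
from ik import *
d=np.radians
b=borient(d(58),d(-40));a=b.apply([0,1,0]);bar=np.array([.56,-.018,.075]);g=bar+.0187*a
s=sense();print(s['q'].round(3),s['contact_force'].round(2),s['gripper_width'])
plan(g,b)
im,D=viewer.capture('wrist');cv2.imwrite('pics/w2.png',im)
p=viewer.camera_params('wrist')
E
```

```text
[ 0.029  0.789 -0.647  2.118  1.556  1.288 -1.937] [-0.44  0.05 -0.16] 0.04512676079831059
pos [ 0.5686 -0.0238  0.0633] rotvec [ 0.0005  0.0006 -0.0044] deg 0.3 transl final axes [ 4.9  3.9 -1.1] transl now axes [ 4.9  3.9 -1.1] t 5.0833
```

View pics/w2.png

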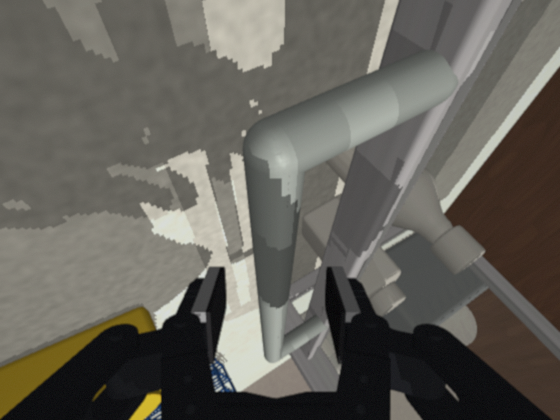

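The bar (about (275,250)) lies between the fingers. Closing now.

Emit:
apply_moves([
  {"rotation": [0, 0, 0], "translation": [1, 1, 0], "grip": 1},
  {"rotation": [0, 0, 0], "translation": [0, 0, 0], "grip": 1},
  {"rotation": [0, 0, 0], "translation": [0, 0, 0], "grip": 1},
  {"rotation": [0, 0, 0], "translation": [0, 0, 0], "grip": 1},
  {"rotation": [0, 0, 0], "translation": [0, 0, 0], "grip": 1},
  {"rotation": [0, 0, 0], "translation": [0, 0, 0], "grip": 1},
], grip_force=60)

```text
t: 5.63
eef_pos: [0.5668, -0.0201, 0.0647]
tool_rot: [-0.374, 0.439, -0.206, 0.79]
contact_force: [-6.0, 2.8, 1.1]
gripper_width: 0.0106
```

```bash
python3 - <<'E'
from ik import *
s=sense();print(s['contact_force'].round(2),s['gripper_width'])
r=rot();print('world up 100mm in tool',r.inv().apply([0,0,100]).round(2))
E
```

```text
[-6.01  2.78  1.07] 0.010555748909311853
world up 100mm in tool [ 53.96 -65.52  52.87]
```

Emit:
apply_moves([
  {"rotation": [0, 0, 0], "translation": [4.3, -5.2, 4.2], "grip": 1},
  {"rotation": [0, 0, 0], "translation": [8.6, -10.5, 8.5], "grip": 1},
  {"rotation": [0, 0, 0], "translation": [8.6, -10.5, 8.5], "grip": 1},
  {"rotation": [0, 0, 0], "translation": [8.6, -10.5, 8.5], "grip": 1},
  {"rotation": [0, 0, 0], "translation": [8.6, -10.5, 8.5], "grip": 1},
  {"rotation": [0, 0, 0], "translation": [0, 0, 0], "grip": 1},
])

```text
t: 6.13
eef_pos: [0.5668, -0.0201, 0.1391]
tool_rot: [-0.374, 0.439, -0.206, 0.791]
contact_force: [-6.2, 3.0, -3.7]
gripper_width: 0.01
```

```bash
cat > st.py <<'E'
from ik import *
s=sense();r=rot(s);a=r.apply([0,1,0]);print('t',s['t'],'F',s['contact_force'].round(2),'w',s['gripper_width'].round(4),'grasp',(s['eef_pos']-.0187*a).round(4),'q',s['q'].round(2))
print('up10',r.inv().apply([0,0,10]).round(2))
E
python3 st.py
```

```text
Traceback (most recent call last):
  File "st.py", line 2, in <module>
    s=sense();r=rot(s);a=r.apply([0,1,0]);print('t',s['t'],'F',s['contact_force'].round(2),'w',s['gripper_width'].round(4),'grasp',(s['eef_pos']-.0187*a).round(4),'q',s['q'].round(2))
                                                                                               ^^^^^^^^^^^^^^^^^^^^^^^^
AttributeError: 'float' object has no attribute 'round'
```

Emit:
apply_moves([
  {"rotation": [0, 0, 0], "translation": [8.6, -10.5, 8.5], "grip": 1},
  {"rotation": [0, 0, 0], "translation": [8.6, -10.5, 8.5], "grip": 1},
  {"rotation": [0, 0, 0], "translation": [8.6, -10.5, 8.5], "grip": 1},
  {"rotation": [0, 0, 0], "translation": [8.6, -10.5, 8.5], "grip": 1},
  {"rotation": [0, 0, 0], "translation": [8.6, -10.5, 8.5], "grip": 1},
  {"rotation": [0, 0, 0], "translation": [4.3, -5.2, 4.2], "grip": 1},
  {"rotation": [0, 0, 0], "translation": [0, 0, 0], "grip": 1},
  {"rotation": [0, 0, 0], "translation": [0, 0, 0], "grip": 1},
])

```text
t: 6.8
eef_pos: [0.5668, -0.02, 0.226]
tool_rot: [-0.374, 0.439, -0.206, 0.791]
contact_force: [-7.9, 3.9, -0.8]
gripper_width: 0.01
```

```bash
sed -i "s/s\['gripper_width'\].round(4)/round(s['gripper_width'],4)/" st.py;python3 st.py
```

```text
t 6.8 F [-7.86  3.91 -0.83] w 0.01 grasp [ 0.5591 -0.0082  0.2382] q [ 0.15  0.45 -0.79  2.09  1.29  1.29 -1.6 ]
up10 [ 5.4  -6.53  5.3 ]
```

Emit:
apply_moves([
  {"rotation": [0, 0, 0], "translation": [5.4, -6.5, 5.3], "grip": 1},
  {"rotation": [0, 0, 0], "translation": [5.4, -6.5, 5.3], "grip": 1},
  {"rotation": [0, 0, 0], "translation": [0, 0, 0], "grip": 1},
  {"rotation": [0, 0, 0], "translation": [0, 0, 0], "grip": 1},
])

```text
t: 7.13
eef_pos: [0.5668, -0.0201, 0.2462]
tool_rot: [-0.374, 0.439, -0.206, 0.791]
contact_force: [-9.5, 5.5, 0.7]
gripper_width: 0.0102
```

```bash
python3 st.py; python3 - <<'E'
from h import *
im,D=viewer.capture('top');cv2.imwrite('pics/t3.png',im);np.save('pics/t3.npy',D)
im,D=viewer.capture('scene');cv2.imwrite('pics/s3.png',im);np.save('pics/s3.npy',D)
E
```

```text
t 7.1333 F [-9.48  5.47  0.74] w 0.0102 grasp [ 0.5592 -0.0082  0.2584] q [ 0.16  0.42 -0.8   2.08  1.26  1.29 -1.55]
up10 [ 5.41 -6.53  5.3 ]
```

View pics/t3.png

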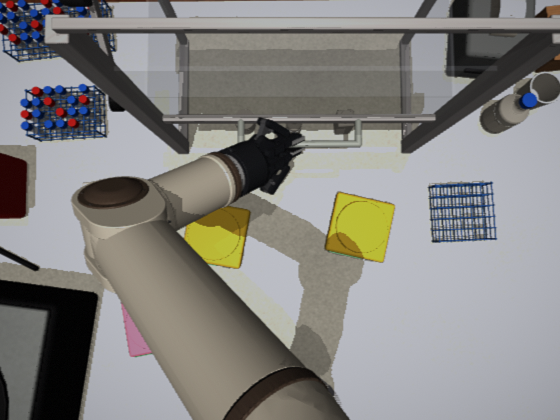

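View pics/s3.png

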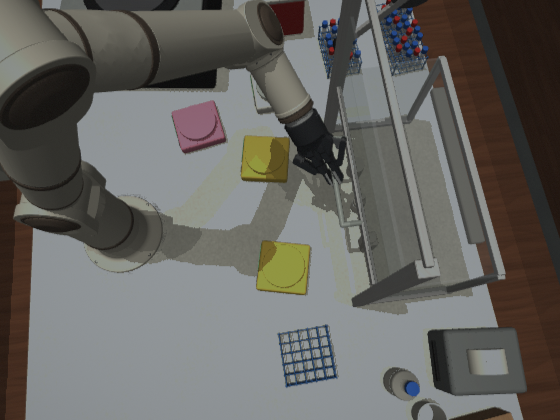

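Emit:
apply_moves([
  {"rotation": [0, 0, 0], "translation": [0, 0, 0], "grip": 0.7},
  {"rotation": [0, 0, 0], "translation": [0, 0, 0], "grip": 0.7},
  {"rotation": [0, 0, 0], "translation": [0, 0, 0], "grip": 0.7},
  {"rotation": [0, 0, 0], "translation": [0, 0, 0], "grip": 0.7},
])

```text
t: 7.57
eef_pos: [0.569, -0.0217, 0.2459]
tool_rot: [-0.374, 0.438, -0.205, 0.791]
contact_force: [1.2, 0.7, 0.8]
gripper_width: 0.0255
```

```bash
cat > sash.py <<'E'
from h import *
import sys
pt=viewer.camera_params('top');im,D=viewer.capture('top');cv2.imwrite(f'pics/{sys.argv[1]}.png',im)
# sash rail: points with x~.60 +-.012, y in hood, z high
f=210/np.tan(np.radians(pt['vertical_fov']/2));v,u=np.mgrid[:420,:560]
c=np.stack([(u-pt['cx'])/f*D,(v-pt['cy'])/f*D,D],-1);X=(c-pt['extrinsics'][:3,3])@pt['extrinsics'][:3,:3]
m=(D>0)&(abs(X[...,0]-.558)<.014)&(X[...,1]<-.055)&(X[...,1]>-.11)&(X[...,2]>.06)&(X[...,2]<.42)
z=X[m][:,2];print('t',sense()['t'],'bar top z pct',np.percentile(z,[10,50,90]).round(4),m.sum(),'sash',(np.percentile(z,60)-.081).round(4))
E
python3 st.py;python3 sash.py t4
```

```text
t 7.5667 F [1.15 0.68 0.85] w 0.0255 grasp [ 0.5613 -0.0097  0.2581] q [ 0.16  0.42 -0.8   2.08  1.27  1.29 -1.55]
up10 [ 5.41 -6.52  5.32]
t 7.6167 bar top z pct [0.2574 0.2611 0.2632] 227 sash 0.1807
```

Emit:
apply_moves([
  {"rotation": [0, 0, 0], "translation": [0, 0, 0], "grip": 0.65},
  {"rotation": [0, 0, 0], "translation": [0, 0, 0], "grip": 0.65},
  {"rotation": [0, 0, 0], "translation": [0, 0, 0], "grip": 0.65},
  {"rotation": [0, 0, 0], "translation": [0, 0, 0], "grip": 0.65},
  {"rotation": [0, 0, 0], "translation": [0, 0, 0], "grip": 0.65},
])

```text
t: 8.03
eef_pos: [0.5685, -0.0216, 0.2448]
tool_rot: [-0.373, 0.439, -0.206, 0.791]
contact_force: [-0.8, -0.1, -0.3]
gripper_width: 0.0305
```

```bash
python3 st.py;python3 sash.py t5; python3 - <<'E'
from h import *
p=viewer.camera_params('wrist');im,D=viewer.capture('wrist');cv2.imwrite('pics/w5.png',im)
E
```

```text
t 8.0333 F [-0.83 -0.09 -0.32] w 0.0305 grasp [ 0.5608 -0.0097  0.257 ] q [ 0.16  0.42 -0.8   2.08  1.26  1.29 -1.55]
up10 [ 5.41 -6.53  5.3 ]
t 8.0833 bar top z pct [0.2568 0.261  0.2631] 226 sash 0.1804
```

View pics/w5.png

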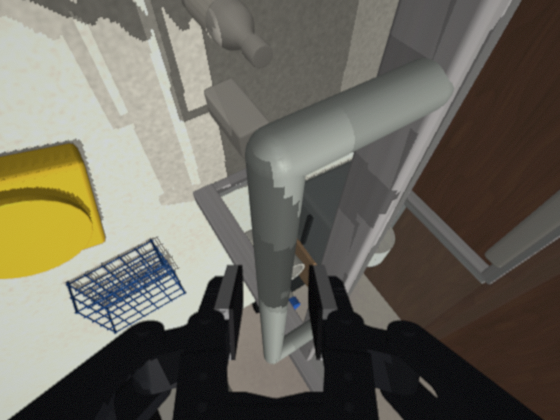

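The sash reads 0.180 in two looks 0.5 s apart, and the bar at (275,250) hangs free between the open fingers. Backing out along the tool axis.

Emit:
apply_moves([
  {"rotation": [0, 0, 0], "translation": [0, -10, 0], "grip": 0.6},
  {"rotation": [0, 0, 0], "translation": [0, -20, 0], "grip": 0.6},
  {"rotation": [0, 0, 0], "translation": [0, -30, 0], "grip": 0.6},
  {"rotation": [0, 0, 0], "translation": [0, -30, 0], "grip": 0.6},
  {"rotation": [0, 0, 0], "translation": [0, -30, 0], "grip": 0.6},
  {"rotation": [0, 0, 0], "translation": [0, 0, 0], "grip": 0.6},
  {"rotation": [0, 0, 0], "translation": [0, 0, 0], "grip": 0.6},
])

```text
t: 8.72
eef_pos: [0.5193, 0.0571, 0.3248]
tool_rot: [-0.375, 0.438, -0.205, 0.791]
contact_force: [-0.2, -1.1, -0.3]
gripper_width: 0.0338
```

```bash
python3 st.py;python3 sash.py t6; cat > jp.py <<'E'
from ik import *
q=sense()['q'];d=np.radians;jar=np.array([.655,.0885,.030])
for pit,yaw in((40,-40),(45,-40),(45,-30),(40,-50),(50,-40)):
    j=orient(d(pit),d(yaw));a=j.apply([0,1,0]);g=jar+.0187*a;print(pit,yaw,a.round(3),g.round(3))
    h=a*[1,1,0]/np.linalg.norm(a[:2])
    p0=sense()['eef_pos'];pre=g-.19*h+[0,0,.02]
    track(q,[(p0+[-.08,.1,0],j),(pre,j),(g,j),(g-.2*h+[0,0,.06],j),(np.array([.467,.375,.085])+.0187*a,j)],n=20)
E
python3 jp.py
```

```text
t 8.7167 F [-0.19 -1.08 -0.31] w 0.0338 grasp [0.5115 0.069  0.337 ] q [ 0.08  0.29 -0.91  2.02  1.07  1.44 -1.48]
up10 [ 5.39 -6.52  5.33]
t 8.7667 bar top z pct [0.2572 0.261  0.263 ] 227 sash 0.1806
40 -40 [ 0.587 -0.492 -0.643] [0.666 0.079 0.018]
[0.439 0.155 0.324] err 0.0 0.0 q [-0.07  0.24 -1.16  2.09  1.    1.51 -0.76] marg 0.33
[0.52  0.201 0.038] err 0.0 0.0 q [-0.37  0.88 -0.86  2.16  1.45  1.53 -1.34] marg 0.26
[0.666 0.079 0.018] err 0.0 0.0 q [-0.04  0.92 -0.78  2.11  1.75  1.39 -1.12] marg 0.31
[0.513 0.208 0.078] err 0.0 0.0 q [-0.37  0.81 -0.9   2.15  1.38  1.54 -1.28] marg 0.27
[0.478 0.366 0.073] err 0.0 0.0 q [-0.65  0.92 -0.87  1.85  1.27  1.67 -1.25] marg 0.35
45 -40 [ 0.542 -0.455 -0.707] [0.665 0.08  0.017]
[0.439 0.155 0.324] err 0.0 0.0 q [ 0.05  0.19 -1.18  2.07  0.94  1.41 -0.64] marg 0.35
[0.52  0.202 0.037] err 0.0 0.0 q [-0.3   0.84 -0.88  2.16  1.44  1.43 -1.27] marg 0.26
[0.665 0.08  0.017] err 0.0 0.0 q [ 0.02  0.89 -0.8   2.09  1.71  1.29 -1.04] marg 0.33
[0.512 0.209 0.077] err 0.0 0.0 q [-0.3   0.76 -0.91  2.14  1.36  1.44 -1.2 ] marg 0.28
[0.477
[... 849 characters left out ...]
  1.99  1.6   1.45 -1.15] marg 0.43
[0.536 0.231 0.078] err 0.0 0.0 q [-0.4   0.87 -0.87  1.95  1.29  1.62 -1.26] marg 0.4
[0.476 0.364 0.073] err 0.0 0.0 q [-0.66  0.96 -0.86  1.73  1.18  1.74 -1.29] marg 0.28
50 -40 [ 0.492 -0.413 -0.766] [0.664 0.081 0.016]
[0.439 0.155 0.324] err 0.0 0.0 q [ 0.16  0.14 -1.19  2.04  0.86  1.31 -0.51] marg 0.35
[0.519 0.203 0.036] err 0.0 0.0 q [-0.24  0.8  -0.88  2.15  1.41  1.33 -1.19] marg 0.27
[0.664 0.081 0.016] err 0.0 0.0 q [ 0.07  0.86 -0.81  2.06  1.66  1.19 -0.95] marg 0.36
[0.511 0.209 0.076] err 0.0 0.0 q [-0.23  0.73 -0.92  2.14  1.33  1.34 -1.12] marg 0.28
[0.476 0.367 0.071] err 0.0 0.0 q [-0.54  0.85 -0.89  1.87  1.22  1.49 -1.15] marg 0.53
```

```bash
cat > jp.py <<'E'
from ik import *
s=sense();q=s['q'];d=np.radians;jar=np.array([.655,.0885,.034])
j=orient(d(45),d(-35));a=j.apply([0,1,0]);g=jar+.0187*a;pre=g-.2*a
if __name__=='__main__':
    print(a,g,pre)
    plan(pre,j)
    track(q,[(s['eef_pos'],j),(pre,j),(g,j),(pre,j),(np.array([.467,.375,.15])+.0187*a,j),(np.array([.467,.375,.085])+.0187*a,j)],n=20)
E
python3 jp.py
```

```text
[ 0.57922797 -0.40557979 -0.70710678] [0.66583156 0.08091566 0.0207771 ] [0.54998597 0.16203162 0.16219846]
pos [0.5192 0.0554 0.3237] rotvec [ 0.2435 -1.0335  0.1828] deg 61.7 transl final axes [-139.6   88.8  105.1] transl now axes [-179.9   50.2  -59.4] t 8.7667
[0.519 0.055 0.324] err 0.0 0.0 q [ 0.43  0.05 -1.04  2.17  1.03  0.94 -0.29] marg 0.25
[0.55  0.162 0.162] err 0.0 0.0 q [-0.09  0.56 -0.95  2.17  1.36  1.3  -0.91] marg 0.25
[0.666 0.081 0.021] err 0.0 0.0 q [ 0.04  0.86 -0.78  2.13  1.78  1.23 -1.02] marg 0.29
[0.55  0.162 0.162] err 0.0 0.0 q [-0.09  0.56 -0.95  2.17  1.36  1.3  -0.91] marg 0.25
[0.478 0.367 0.137] err 0.0 0.0 q [-0.57  0.75 -0.9   1.89  1.22  1.56 -1.06] marg 0.46
[0.478 0.367 0.072] err 0.0 0.0 q [-0.6   0.85 -0.86  1.92  1.29  1.52 -1.17] marg 0.5
```

Emit:
apply_moves([
  {"rotation": [0, 0, 0], "translation": [0, -30, 0], "grip": 0.4},
  {"rotation": [0.0244, -0.103, 0.0183], "translation": [0, -30, 0], "grip": 0.2},
  {"rotation": [0.0244, -0.103, 0.0183], "translation": [0, 0, 0], "grip": 0.15},
  {"rotation": [0.0244, -0.103, 0.0183], "translation": [0, 0, 0], "grip": 0.15},
  {"rotation": [0.0244, -0.103, 0.0183], "translation": [0, 0, 0], "grip": 0.15},
  {"rotation": [0.0244, -0.103, 0.0183], "translation": [0, 0, 0], "grip": 0.15},
  {"rotation": [0.0244, -0.103, 0.0183], "translation": [0, 0, 0], "grip": 0.15},
  {"rotation": [0.0244, -0.103, 0.0183], "translation": [0, 0, 0], "grip": 0.15},
  {"rotation": [0.0244, -0.103, 0.0183], "translation": [0, 0, 0], "grip": 0.15},
  {"rotation": [0.0244, -0.103, 0.0183], "translation": [0, 0, 0], "grip": 0.15},
  {"rotation": [0.0244, -0.103, 0.0183], "translation": [0, 0, 0], "grip": 0.15},
  {"rotation": [0, 0, 0], "translation": [0, 0, 0], "grip": 0.15},
])

```text
t: 9.77
eef_pos: [0.4943, 0.0901, 0.3621]
tool_rot: [-0.54, 0.705, 0.06, 0.455]
contact_force: [-0.2, -0.5, -0.1]
gripper_width: 0.0729
```

```bash
python3 jp.py;python3 st.py;python3 sash.py t7
```

```text
[ 0.57922797 -0.40557979 -0.70710678] [0.66583156 0.08091566 0.0207771 ] [0.54998597 0.16203162 0.16219846]
pos [0.4943 0.0901 0.3621] rotvec [ 0.0039 -0.0017 -0.    ] deg 0.2 transl final axes [-138.3  144.4   90.9] transl now axes [-138.4  144.1   91.2] t 9.7667
[0.494 0.09  0.362] err 0.0 0.0 q [ 0.28 -0.02 -0.97  2.1   0.9   1.02 -0.21] marg 0.29
[0.55  0.162 0.162] err 0.0 0.0 q [-0.11  0.54 -0.9   2.17  1.36  1.27 -0.91] marg 0.25
[0.666 0.081 0.021] err 0.0 0.0 q [ 0.02  0.84 -0.74  2.13  1.78  1.2  -1.02] marg 0.29
[0.55  0.162 0.162] err 0.0 0.0 q [-0.12  0.54 -0.9   2.17  1.36  1.26 -0.91] marg 0.25
[0.478 0.367 0.137] err 0.0 0.0 q [-0.59  0.74 -0.87  1.89  1.21  1.53 -1.06] marg 0.49
[0.478 0.367 0.072] err 0.0 0.0 q [-0.61  0.84 -0.83  1.92  1.28  1.49 -1.16] marg 0.5
t 9.7667 F [-0.21 -0.53 -0.08] w 0.0729 grasp [0.4835 0.0977 0.3753] q [ 0.27 -0.08 -0.97  2.14  0.85  1.01 -0.21]
up10 [ 7.07 -7.07 -0.01]
t 9.8167 bar top z pct [0.2572 0.261  0.2629] 226 sash 0.1804
```

Emit:
apply_moves([
  {"rotation": [0, 0, 0], "translation": [-23, 24, 15], "grip": 0.15},
  {"rotation": [0, 0, 0], "translation": [-23, 24, 15], "grip": 0.15},
  {"rotation": [0, 0, 0], "translation": [-23, 24, 15], "grip": 0.15},
  {"rotation": [0, 0, 0], "translation": [-23, 24, 15], "grip": 0.15},
  {"rotation": [0, 0, 0], "translation": [-23, 24, 15], "grip": 0.15},
  {"rotation": [0, 0, 0], "translation": [-23, 24, 15], "grip": 0.15},
  {"rotation": [0, 0, 0], "translation": [0, 0, 0], "grip": 0.15},
  {"rotation": [0, 0, 0], "translation": [0, 0, 0], "grip": 0.15},
])

```text
t: 10.48
eef_pos: [0.5483, 0.1644, 0.1582]
tool_rot: [-0.541, 0.706, 0.058, 0.454]
contact_force: [0.3, 1.0, 1.1]
gripper_width: 0.0728
```

```bash
python3 - <<'E'
from jp import *
from h import *
plan(pre,j);plan(g,j)
p=viewer.camera_params('wrist');im,D=viewer.capture('wrist');cv2.imwrite('pics/w8.png',im);np.save('pics/w8.npy',D)
print('lid expected',proj(p,np.array([.655,.0885,.056])),'base',proj(p,np.array([.655,.0885,0])))
E
python3 st.py;python3 sash.py t8
```

```text
pos [0.5483 0.1644 0.1582] rotvec [ 0.0051 -0.0017 -0.0061] deg 0.5 transl final axes [ 4.8 -0.9 -1. ] transl now axes [ 4.8 -0.9 -1. ] t 10.4833
pos [0.5483 0.1644 0.1582] rotvec [ 0.0051 -0.0017 -0.0061] deg 0.5 transl final axes [  4.8 199.1  -1. ] transl now axes [  6.  199.1   0. ] t 10.4833
lid expected (np.float64(275.1027541107798), np.float64(211.1273955897334)) base (np.float64(275.23705919127815), np.float64(161.2830917082493))
t 10.5333 F [-0.91  0.15 -0.1 ] w 0.0724 grasp [0.5385 0.1722 0.1747] q [-0.06  0.59 -0.9   2.12  1.43  1.26 -0.87]
up10 [ 7.05 -7.09  0.01]
t 10.5833 bar top z pct [0.2575 0.2609 0.263 ] 227 sash 0.1804
```

View pics/w8.png

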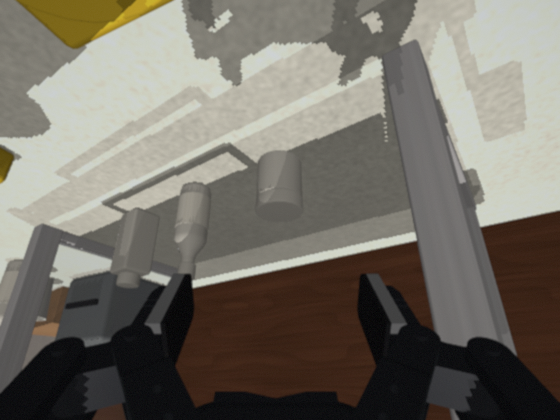

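View pics/t8.png

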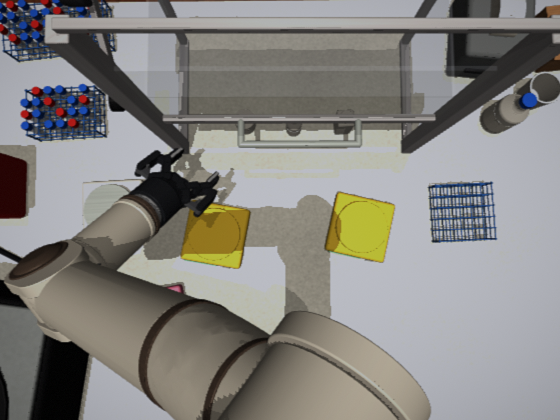

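```bash
python3 - <<'E'
from h import *
p=viewer.camera_params('wrist');D=np.load('pics/w8.npy');im=cv2.imread('pics/w8.png')
for u in range(250,312,3):print(u,im[190,u].tolist(),im[165,u].tolist(),round(float(D[190,u]),4))
cv2.imwrite('pics/w8c.png',cv2.resize(im[130:240,230:340],None,fx=6,fy=6,interpolation=cv2.INTER_CUBIC))
E
```

```text
250 [94, 101, 104] [90, 98, 100] 0.4002
253 [94, 100, 102] [90, 96, 98] 0.3998
256 [89, 96, 99] [88, 95, 98] 0.3995
259 [98, 106, 108] [93, 100, 102] 0.3222
262 [114, 121, 124] [106, 113, 115] 0.3176
265 [136, 145, 149] [115, 122, 125] 0.315
268 [119, 127, 130] [118, 125, 130] 0.3138
271 [116, 124, 127] [121, 128, 132] 0.3103
274 [114, 122, 125] [123, 131, 135] 0.3105
277 [108, 116, 118] [122, 131, 135] 0.3085
280 [107, 115, 118] [123, 131, 134] 0.309
283 [108, 115, 119] [114, 121, 124] 0.3097
286 [106, 113, 115] [108, 115, 118] 0.3098
289 [104, 110, 112] [106, 113, 116] 0.3115
292 [101, 107, 110] [101, 108, 111] 0.3127
295 [98, 104, 107] [98, 104, 107] 0.3177
298 [90, 96, 98] [89, 94, 97] 0.3197
301 [81, 87, 89] [87, 93, 95] 0.3281
304 [94, 102, 104] [96, 103, 105] 0.4003
307 [94, 102, 103] [92, 100, 102] 0.4001
310 [94, 100, 102] [92, 99, 101] 0.3984
```

View pics/w8c.png

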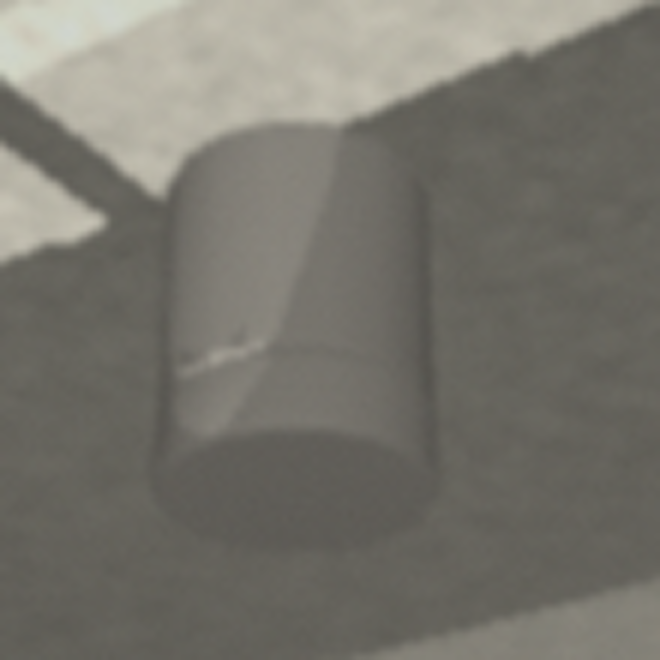

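```bash
python3 - <<'E'
from h import *
p=viewer.camera_params('wrist');X=onz(p,279.2,211.5,.056);print(X)
r=rot();print(r.inv().apply(X-np.array([.655,.0885,.056]))*1000)
E
```

```text
[0.67124121 0.08432255 0.056     ]
[11.06452714 11.10282415  5.96084003]
```

```bash
python3 - <<'E'
from h import *
p=viewer.camera_params('wrist');im,D=viewer.capture('wrist');cv2.imwrite('pics/w9.png',im)
print(sense()['eef_pos'],proj(p,np.array([.655,.0885,.056])),onz(p,279.2,211.5,.056),p['extrinsics'].round(3))
cv2.imwrite('pics/w9c.png',cv2.resize(im[130:240,230:340],None,fx=6,fy=6,interpolation=cv2.INTER_CUBIC))
E
```

```text
[0.55068437 0.16463071 0.16521313] (np.float64(272.9604618233038), np.float64(204.02552864419127)) [0.67124121 0.08432255 0.056     ] [[ 0.578  0.816  0.004 -0.453]
 [ 0.361 -0.26   0.895 -0.271]
 [ 0.732 -0.516 -0.445 -0.084]
 [ 0.     0.     0.     1.   ]]
```

View pics/w9c.png

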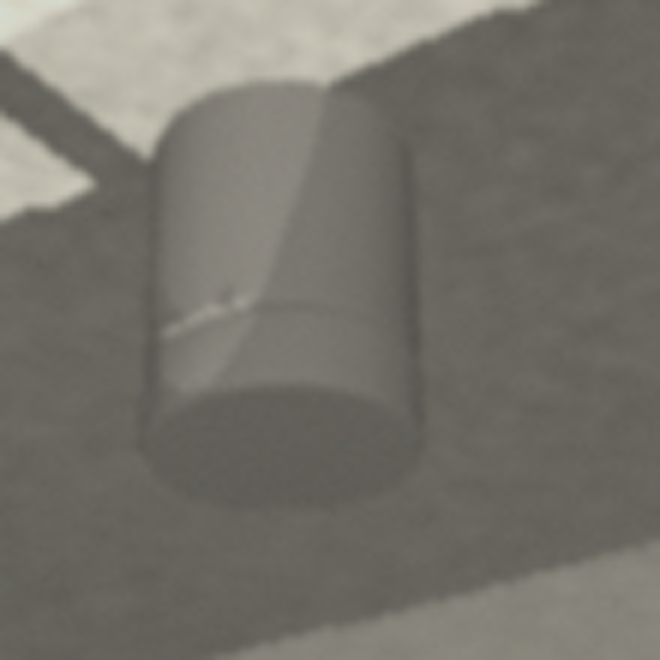

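```bash
sed -i 's/\[.655,.0885,.034\]/[.6565,.0905,.034]/' jp.py; python3 - <<'E'
from jp import *
plan(g,j)
E
```

```text
pos [0.5507 0.1646 0.1652] rotvec [-0.0008 -0.0068  0.0021] deg 0.4 transl final axes [ -1.4 202.8  -0. ] transl now axes [-1.900e+00  2.028e+02 -2.000e-01] t 10.6333
```

Emit:
apply_moves([
  {"rotation": [0, -0.006, 0.002], "translation": [-1, 25, 0], "grip": 0.15},
  {"rotation": [0, 0, 0], "translation": [0, 28, 0], "grip": 0.15},
  {"rotation": [0, 0, 0], "translation": [0, 28, 0], "grip": 0.15},
  {"rotation": [0, 0, 0], "translation": [0, 28, 0], "grip": 0.15},
  {"rotation": [0, 0, 0], "translation": [0, 25, 0], "grip": 0.15},
  {"rotation": [0, 0, 0], "translation": [0, 16, 0], "grip": 0.15},
  {"rotation": [0, 0, 0], "translation": [0, 0, 0], "grip": 0.15},
  {"rotation": [0, 0, 0], "translation": [0, 0, 0], "grip": 0.15},
  {"rotation": [0, 0, 0], "translation": [0, 0, 0], "grip": 0.15},
])

```text
t: 11.38
eef_pos: [0.6369, 0.105, 0.0593]
tool_rot: [-0.542, 0.704, 0.062, 0.455]
contact_force: [-0.3, 0.5, 0.1]
gripper_width: 0.0725
```

```bash
python3 st.py; python3 sash.py t10; python3 - <<'E'
from jp import *
plan(g,j)
p=viewer.camera_params('wrist');im,D=viewer.capture('wrist');cv2.imwrite('pics/w10.png',im)
print(proj(p,np.array([.6565,.0905,.056])))
plan(g,j)
E
```

```text
t 11.3833 F [-0.28  0.55  0.06] w 0.0725 grasp [0.6261 0.1126 0.0725] q [ 0.    0.81 -0.72  2.06  1.72  1.16 -0.93]
up10 [ 7.07 -7.07  0.02]
t 11.4333 bar top z pct [0.2574 0.2609 0.263 ] 226 sash 0.1804
pos [0.6368 0.1054 0.059 ] rotvec [-0.0025  0.0006 -0.0002] deg 0.1 transl final axes [-0.2 53.9 -0.9] transl now axes [-0.2 53.9 -1. ] t 11.4333
(np.float64(273.18946425612455), np.float64(287.0830400349707))
pos [0.6366 0.1056 0.0586] rotvec [-0.0025  0.0012 -0.0006] deg 0.2 transl final axes [ 0.2 53.7 -0.9] transl now axes [ 0.3 53.7 -1.1] t 11.4833
```

View pics/w10.png

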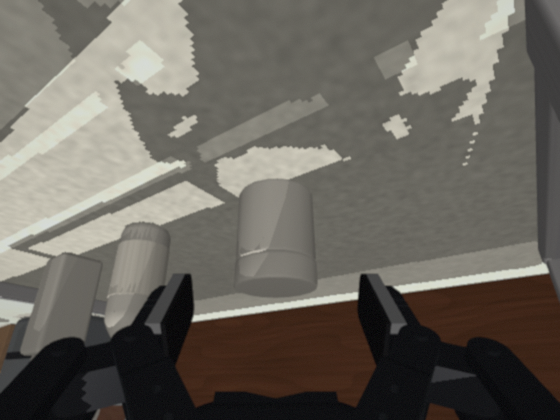

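The jar (columns 236–317) is centred between the fingers (columns 193 and 360), and the bottle is clear of the left finger.

Emit:
apply_moves([
  {"rotation": [0, 0, 0], "translation": [0, 14, 0], "grip": 0.15},
  {"rotation": [0, 0, 0], "translation": [0, 14, 0], "grip": 0.15},
  {"rotation": [0, 0, 0], "translation": [0, 14, 0], "grip": 0.15},
  {"rotation": [0, 0, 0], "translation": [0, 12, 0], "grip": 0.15},
  {"rotation": [0, 0, 0], "translation": [0, 0, 0], "grip": 0.15},
  {"rotation": [0, 0, 0], "translation": [0, 0, 0], "grip": 0.15},
])

```text
t: 11.98
eef_pos: [0.667, 0.0809, 0.0163]
tool_rot: [-0.541, 0.706, 0.06, 0.453]
contact_force: [-0.8, 0.1, -0.2]
gripper_width: 0.0728
```

```bash
python3 st.py; python3 - <<'E'
from jp import *
plan(g,j)
p=viewer.camera_params('wrist');im,D=viewer.capture('wrist');cv2.imwrite('pics/w11.png',im)
E
```

```text
t 11.9833 F [-0.77  0.08 -0.22] w 0.0728 grasp [0.6563 0.0885 0.0295] q [ 0.02  0.89 -0.66  2.01  1.81  1.12 -0.94]
up10 [ 7.05 -7.1  -0.04]
pos [0.667  0.0809 0.0163] rotvec [ 0.0032  0.0022 -0.0035] deg 0.3 transl final axes [ 2.6 -3.8  1.8] transl now axes [ 2.6 -3.8  1.8] t 11.9833
```

View pics/w11.png

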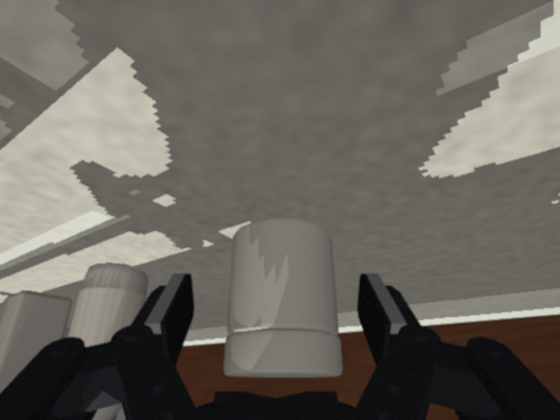

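The jar stands between the fingers, with its centre at column 283 against 276 for the finger centre. I'll correct by about 2 mm and close.

Emit:
apply_moves([
  {"rotation": [0, 0, 0], "translation": [2, -3, 2], "grip": 0.15},
  {"rotation": [0, 0, 0], "translation": [0, 0, 0], "grip": 0.3},
  {"rotation": [0, 0, 0], "translation": [0, 0, 0], "grip": 0.4},
  {"rotation": [0, 0, 0], "translation": [0, 0, 0], "grip": 1},
  {"rotation": [0, 0, 0], "translation": [0, 0, 0], "grip": 1},
  {"rotation": [0, 0, 0], "translation": [0, 0, 0], "grip": 1},
  {"rotation": [0, 0, 0], "translation": [0, 0, 0], "grip": 1},
  {"rotation": [0, 0, 0], "translation": [0, 0, 0], "grip": 1},
], grip_force=35)

```text
t: 12.7
eef_pos: [0.6682, 0.085, 0.0223]
tool_rot: [-0.542, 0.705, 0.062, 0.453]
contact_force: [-2.7, 0.5, 5.9]
gripper_width: 0.0435
```

```bash
python3 st.py; python3 - <<'E'
from jp import *
plan(g,j)
p=viewer.camera_params('wrist');im,D=viewer.capture('wrist');cv2.imwrite('pics/w12.png',im)
E
```

```text
t 12.7 F [-2.69  0.47  5.93] w 0.0435 grasp [0.6574 0.0925 0.0355] q [ 0.02  0.88 -0.67  2.01  1.8   1.12 -0.93]
up10 [ 7.06 -7.08 -0.01]
pos [0.6682 0.085  0.0223] rotvec [-0.0006  0.0023 -0.0013] deg 0.2 transl final axes [-0.7  1.4 -2.2] transl now axes [-0.7  1.4 -2.2] t 12.7
```

View pics/w12.png

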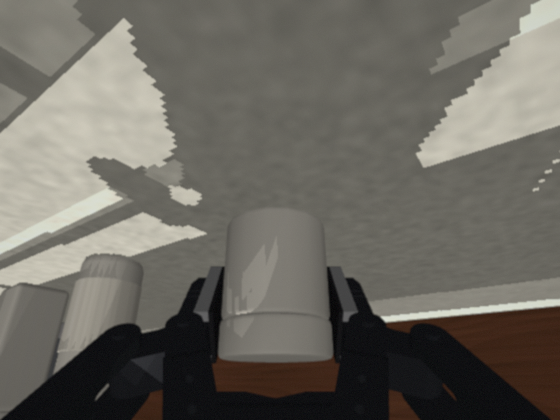

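The jar is held at 43.5 mm width. Lifting, then backing out under the sash.

Emit:
apply_moves([
  {"rotation": [0, 0, 0], "translation": [4, -4, 0], "grip": 1},
  {"rotation": [0, 0, 0], "translation": [6, -6, 0], "grip": 1},
  {"rotation": [0, 0, 0], "translation": [0, -14, 0], "grip": 1},
  {"rotation": [0, 0, 0], "translation": [0, -25, 0], "grip": 1},
  {"rotation": [0, 0, 0], "translation": [0, -25, 0], "grip": 1},
  {"rotation": [0, 0, 0], "translation": [0, -25, 0], "grip": 1},
  {"rotation": [0, 0, 0], "translation": [0, -25, 0], "grip": 1},
  {"rotation": [0, 0, 0], "translation": [0, -25, 0], "grip": 1},
  {"rotation": [0, 0, 0], "translation": [0, -25, 0], "grip": 1},
  {"rotation": [0, 0, 0], "translation": [0, -20, 0], "grip": 1},
  {"rotation": [0, 0, 0], "translation": [0, 0, 0], "grip": 1},
  {"rotation": [0, 0, 0], "translation": [0, 0, 0], "grip": 1},
])

```text
t: 13.75
eef_pos: [0.5616, 0.1599, 0.1674]
tool_rot: [-0.543, 0.704, 0.062, 0.453]
contact_force: [-0.1, 0.2, -0.7]
gripper_width: 0.0431
```

```bash
python3 st.py; python3 sash.py t13; python3 - <<'E'
from jp import *
plan(np.array([.467,.375,.034+.05+.06])+.0187*a,j)
im,D=viewer.capture('wrist');cv2.imwrite('pics/w13.png',im)
E
```

```text
t 13.75 F [-0.1  0.2 -0.7] w 0.0431 grasp [0.5507 0.1675 0.1806] q [-0.04  0.58 -0.89  2.11  1.43  1.24 -0.84]
up10 [ 7.06 -7.08 -0.  ]
t 13.8 bar top z pct [0.2574 0.2606 0.2628] 231 sash 0.1803
pos [0.5618 0.1586 0.1664] rotvec [ 0.0003  0.0022 -0.0013] deg 0.2 transl final axes [-158.5 -108.1  122.9] transl now axes [-158.4 -107.9  123.2] t 13.8
```

View pics/w13.png

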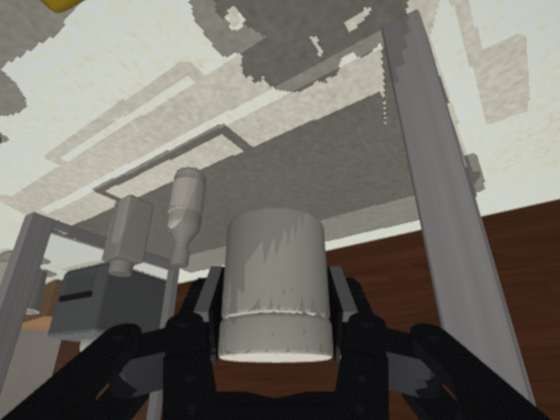

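View pics/t13.png

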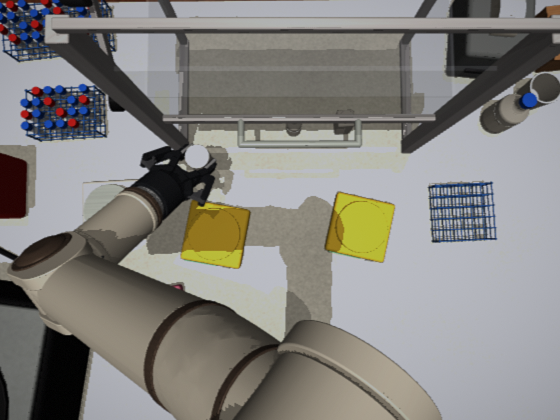

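The jar (lid at (275,345) in the wrist view) sits unchanged in the grip, the sash is at 0.180, and the bottle and canister stand. Moving to above the pan.

Emit:
apply_moves([
  {"rotation": [0, 0, 0], "translation": [-8, -8, -8], "grip": 1},
  {"rotation": [0, 0, 0], "translation": [-14, -14, -14], "grip": 1},
  {"rotation": [0, 0, 0], "translation": [-14, -14, -14], "grip": 1},
  {"rotation": [0, 0, 0], "translation": [-10, -10, -4], "grip": 1},
  {"rotation": [0, 0, 0], "translation": [-16, -9, 22], "grip": 1},
  {"rotation": [0, 0, 0], "translation": [-16, -9, 24], "grip": 1},
  {"rotation": [0, 0, 0], "translation": [-16, -9, 24], "grip": 1},
  {"rotation": [0, 0, 0], "translation": [-16, -9, 24], "grip": 1},
  {"rotation": [0, 0, 0], "translation": [-16, -9, 24], "grip": 1},
  {"rotation": [0, 0, 0], "translation": [-16, -9, 24], "grip": 1},
  {"rotation": [0, 0, 0], "translation": [-10, -6, 18], "grip": 1},
  {"rotation": [0, 0, 0], "translation": [0, 0, 0], "grip": 1},
])

```text
t: 14.85
eef_pos: [0.4793, 0.3666, 0.1318]
tool_rot: [-0.544, 0.705, 0.061, 0.451]
contact_force: [-0.2, 0.2, -0.4]
gripper_width: 0.0435
```

Emit:
apply_moves([
  {"rotation": [0, 0, 0], "translation": [0, 0, 0], "grip": 1},
  {"rotation": [0, 0, 0], "translation": [0, 0, 0], "grip": 1},
  {"rotation": [0, 0, 0], "translation": [0, 0, 0], "grip": 1},
])

```text
t: 15.1
eef_pos: [0.4809, 0.36, 0.1334]
tool_rot: [-0.541, 0.706, 0.061, 0.453]
contact_force: [-0.0, -0.2, -0.9]
gripper_width: 0.0436
```

```bash
python3 st.py; python3 sash.py t14; python3 - <<'E'
from jp import *
im,D=viewer.capture('wrist');cv2.imwrite('pics/w14.png',im)
im,D=viewer.capture('scene');cv2.imwrite('pics/s14.png',im)
plan(np.array([.467,.375,.034+.05+.005])+.0187*a,j)
E
```

```text
t 15.1 F [-0.03 -0.21 -0.93] w 0.0436 grasp [0.4702 0.3677 0.1466] q [-0.47  0.82 -0.89  1.86  1.33  1.52 -1.  ]
up10 [ 7.06 -7.08 -0.04]
t 15.15 bar top z pct [0.2575 0.2608 0.2627] 229 sash 0.1802
pos [0.4813 0.3604 0.1339] rotvec [ 0.0017  0.0016 -0.0014] deg 0.2 transl final axes [-45.9  36.3   3.8] transl now axes [-45.9  36.3   3.9] t 15.25
```

View pics/t14.png

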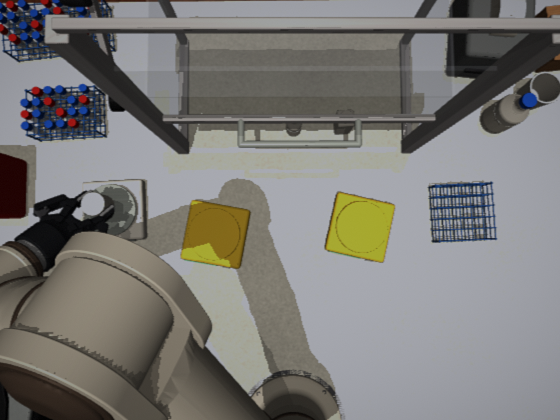

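View pics/w14.png

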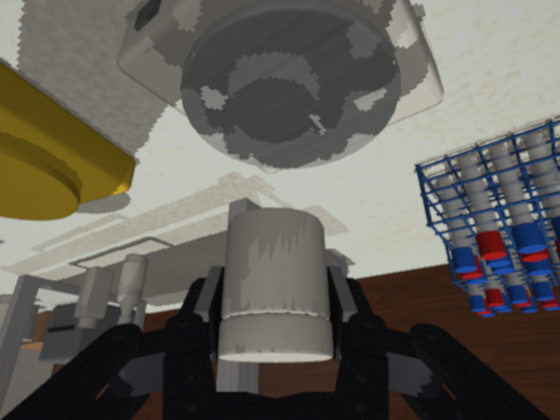

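View pics/s14.png

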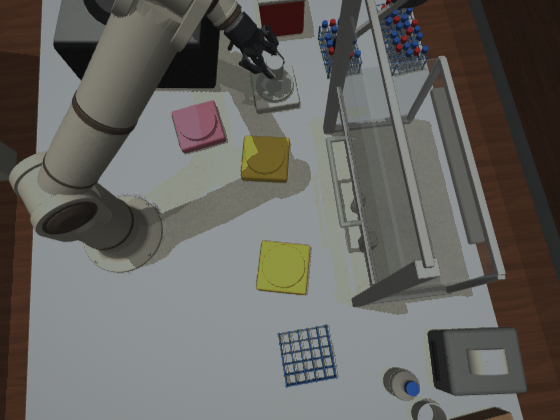

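Emit:
apply_moves([
  {"rotation": [0, 0, 0], "translation": [-8, 8, 1], "grip": 1},
  {"rotation": [0, 0, 0], "translation": [-9, 9, 1], "grip": 1},
  {"rotation": [0, 0, 0], "translation": [-9, 8, 1], "grip": 1},
  {"rotation": [0, 0, 0], "translation": [-7, 6, 1], "grip": 1},
  {"rotation": [0, 0, 0], "translation": [-4, 3, 0], "grip": 1},
  {"rotation": [0, 0, 0], "translation": [0, 0, 0], "grip": 1},
  {"rotation": [0, 0, 0], "translation": [0, 0, 0], "grip": 1},
  {"rotation": [0, 0, 0], "translation": [0, 0, 0], "grip": 1},
  {"rotation": [0, 0, 0], "translation": [0, 0, 0], "grip": 1},
])

```text
t: 16.0
eef_pos: [0.4813, 0.3665, 0.0839]
tool_rot: [-0.542, 0.705, 0.061, 0.453]
contact_force: [0.5, 0.3, -1.1]
gripper_width: 0.0434
```

```bash
python3 st.py; python3 - <<'E'
from jp import *
plan(np.array([.467,.375,.0355+.05])+.0187*a,j)
im,D=viewer.capture('scene');cv2.imwrite('pics/s15.png',cv2.resize(im[30:130,220:340],None,fx=5,fy=5,interpolation=cv2.INTER_CUBIC))
im,D=viewer.capture('wrist');cv2.imwrite('pics/w15.png',im)
plan(np.array([.467,.375,.0355+.05])+.0187*a,j)
E
```

```text
t 16.0 F [ 0.53  0.31 -1.06] w 0.0434 grasp [0.4705 0.3741 0.0971] q [-0.5   0.9  -0.84  1.85  1.38  1.49 -1.07]
up10 [ 7.05 -7.09 -0.01]
pos [0.4813 0.3665 0.0839] rotvec [-0.      0.0017 -0.0023] deg 0.2 transl final axes [-10.6   5.9  -1.2] transl now axes [-10.6   5.9  -1.2] t 16.0
pos [0.4814 0.3664 0.084 ] rotvec [-0.      0.0015 -0.0022] deg 0.2 transl final axes [-10.7   5.8  -1.2] transl now axes [-10.7   5.8  -1.2] t 16.1
```

View pics/w15.png

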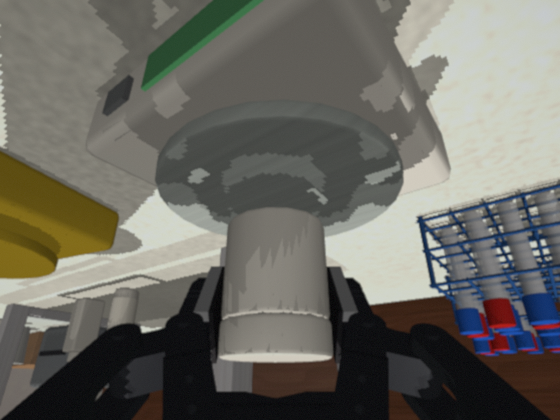

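View pics/s15.png

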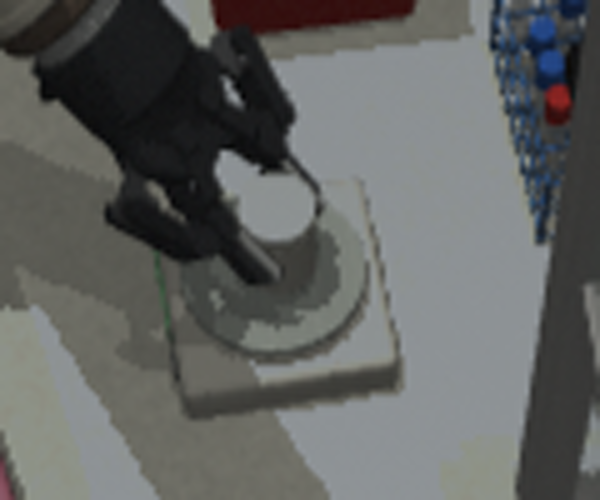

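Emit:
apply_moves([
  {"rotation": [0, 0, 0], "translation": [-3, 1.2, -0.4], "grip": 1},
  {"rotation": [0, 0, 0], "translation": [-3, 1.2, -0.4], "grip": 1},
  {"rotation": [0, 0, 0], "translation": [-2.5, 1.3, -0.4], "grip": 1},
  {"rotation": [0, 0, 0], "translation": [0, 0, 0], "grip": 1},
  {"rotation": [0, 0, 0], "translation": [0, 0, 0], "grip": 1},
  {"rotation": [0, 0, 0], "translation": [0, 0, 0], "grip": 1},
])

```text
t: 16.6
eef_pos: [0.4776, 0.3671, 0.0747]
tool_rot: [-0.542, 0.705, 0.061, 0.453]
contact_force: [-0.1, -0.0, -0.5]
gripper_width: 0.0436
```

Emit:
apply_moves([
  {"rotation": [0, 0, 0], "translation": [-0.7, 0.7, 0], "grip": 1},
  {"rotation": [0, 0, 0], "translation": [-0.7, 0.7, 0], "grip": 1},
  {"rotation": [0, 0, 0], "translation": [0, 0, 0], "grip": 1},
  {"rotation": [0, 0, 0], "translation": [0, 0, 0], "grip": 1},
])

```text
t: 16.93
eef_pos: [0.4777, 0.367, 0.0727]
tool_rot: [-0.542, 0.705, 0.061, 0.453]
contact_force: [0.5, -0.2, 0.0]
gripper_width: 0.0435
```

```bash
python3 st.py
```

```text
t 16.9333 F [ 0.52 -0.16  0.02] w 0.0435 grasp [0.4669 0.3746 0.086 ] q [-0.52  0.92 -0.84  1.85  1.39  1.49 -1.09]
up10 [ 7.05 -7.09 -0.02]
```

Expected contact is at 0.0855. Stepping down by feel.

Emit:
apply_moves([
  {"rotation": [0, 0, 0], "translation": [-0.7, 0.7, 0], "grip": 1},
  {"rotation": [0, 0, 0], "translation": [0, 0, 0], "grip": 1},
  {"rotation": [0, 0, 0], "translation": [0, 0, 0], "grip": 1},
  {"rotation": [0, 0, 0], "translation": [0, 0, 0], "grip": 1},
])

```text
t: 17.27
eef_pos: [0.4777, 0.3672, 0.0723]
tool_rot: [-0.542, 0.705, 0.061, 0.453]
contact_force: [-1.6, -0.4, 4.2]
gripper_width: 0.0433
```

Emit:
apply_moves([
  {"rotation": [0, 0, 0], "translation": [-0.7, 0.7, 0], "grip": 1},
  {"rotation": [0, 0, 0], "translation": [0, 0, 0], "grip": 1},
  {"rotation": [0, 0, 0], "translation": [0, 0, 0], "grip": 1},
  {"rotation": [0, 0, 0], "translation": [0, 0, 0], "grip": 1},
])

```text
t: 17.6
eef_pos: [0.4777, 0.3672, 0.0722]
tool_rot: [-0.542, 0.705, 0.062, 0.454]
contact_force: [-4.6, -1.0, 8.5]
gripper_width: 0.0436
```

```bash
python3 st.py; python3 - <<'E'
from h import *
im,D=viewer.capture('wrist');cv2.imwrite('pics/w16.png',im)
im,D=viewer.capture('scene');cv2.imwrite('pics/s16.png',cv2.resize(im[30:130,220:340],None,fx=5,fy=5,interpolation=cv2.INTER_CUBIC))
print(sense()['contact_force'])
E
```

```text
t 17.6 F [-4.61 -0.96  8.47] w 0.0436 grasp [0.4669 0.3748 0.0854] q [-0.52  0.92 -0.84  1.85  1.4   1.49 -1.09]
up10 [ 7.07 -7.07 -0.01]
[-4.27748142 -0.93608109  9.02641737]
```

View pics/w16.png

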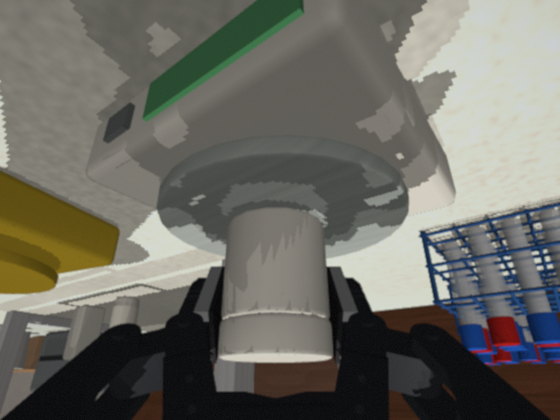

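Contact came at 0.0855, as expected (8.5 N). I'll ease off about 1 mm and open.

Emit:
apply_moves([
  {"rotation": [0, 0, 0], "translation": [0.7, -0.7, 0], "grip": 1},
  {"rotation": [0, 0, 0], "translation": [0, 0, 0], "grip": 1},
  {"rotation": [0, 0, 0], "translation": [0, 0, 0], "grip": 0.4},
  {"rotation": [0, 0, 0], "translation": [0, 0, 0], "grip": 0.3},
  {"rotation": [0, 0, 0], "translation": [0, 0, 0], "grip": 0.2},
  {"rotation": [0, 0, 0], "translation": [0, 0, 0], "grip": 0.15},
  {"rotation": [0, 0, 0], "translation": [0, 0, 0], "grip": 0.15},
  {"rotation": [0, 0, 0], "translation": [0, 0, 0], "grip": 0.15},
  {"rotation": [0, 0, 0], "translation": [0, 0, 0], "grip": 0.15},
])

```text
t: 18.45
eef_pos: [0.4776, 0.3671, 0.0717]
tool_rot: [-0.542, 0.705, 0.061, 0.453]
contact_force: [-0.7, -0.8, 0.4]
gripper_width: 0.0723
```

```bash
python3 st.py; python3 - <<'E'
from h import *
im,D=viewer.capture('wrist');cv2.imwrite('pics/w17.png',im)
E
```

```text
t 18.45 F [-0.66 -0.78  0.41] w 0.0723 grasp [0.4668 0.3747 0.0849] q [-0.52  0.92 -0.84  1.85  1.39  1.49 -1.09]
up10 [ 7.05 -7.09 -0.02]
```

View pics/w17.png

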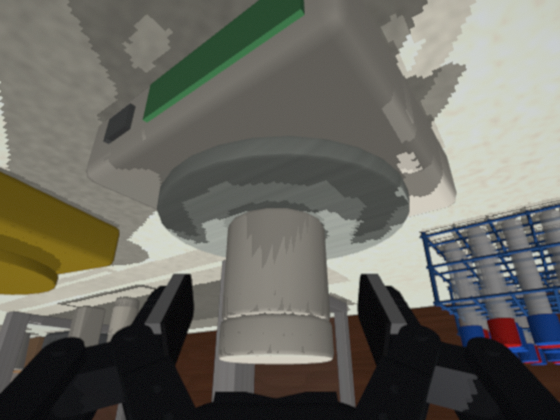

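The jar stands free between the open fingers (gaps on both sides). Backing off along the tool axis.

Emit:
apply_moves([
  {"rotation": [0, 0, 0], "translation": [0, -6, 0], "grip": 0.1},
  {"rotation": [0, 0, 0], "translation": [0, -15, 0], "grip": 0.1},
  {"rotation": [0, 0, 0], "translation": [0, -25, 0], "grip": 0.1},
  {"rotation": [0, 0, 0], "translation": [0, -30, 0], "grip": 0.1},
  {"rotation": [0, 0, 0], "translation": [0, -30, 0], "grip": 0.1},
  {"rotation": [0, 0, 0], "translation": [0, -20, 0], "grip": 0.1},
  {"rotation": [0, 0, 0], "translation": [0, 0, 0], "grip": 0.1},
  {"rotation": [0, 0, 0], "translation": [0, 0, 0], "grip": 0.1},
  {"rotation": [0, 0, 0], "translation": [0, 0, 0], "grip": 0.1},
])

```text
t: 19.25
eef_pos: [0.4055, 0.4173, 0.1607]
tool_rot: [-0.541, 0.705, 0.061, 0.453]
contact_force: [0.8, -0.8, -0.4]
gripper_width: 0.0768
```

```bash
python3 st.py; python3 sash.py t18; python3 - <<'E'
from h import *
im,D=viewer.capture('scene');cv2.imwrite('pics/s18.png',im)
ps=viewer.camera_params('scene');pt=viewer.camera_params('top')
t=cv2.imread('pics/t18.png');a=cv2.resize(t[170:250,70:160],None,fx=4,fy=4,interpolation=cv2.INTER_CUBIC);b=cv2.resize(im[50:130,230:320],None,fx=4,fy=4,interpolation=cv2.INTER_CUBIC)
cv2.imwrite('pics/c18.png',np.hstack([a,b]))
E
```

```text
t 19.25 F [ 0.84 -0.83 -0.42] w 0.0768 grasp [0.3947 0.4249 0.174 ] q [-0.61  0.82 -0.94  1.8   1.23  1.63 -1.06]
up10 [ 7.06 -7.08 -0.03]
t 19.3 bar top z pct [0.2569 0.2609 0.2632] 228 sash 0.1803
```

View pics/c18.png

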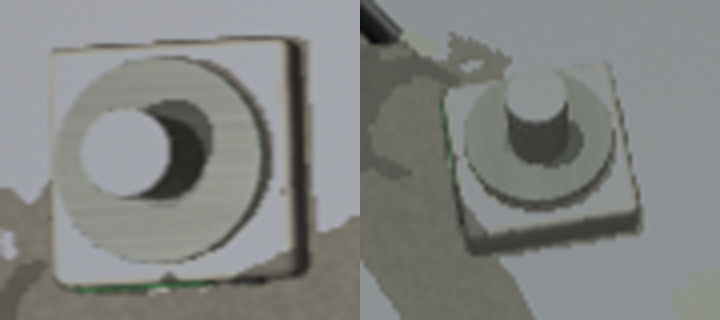

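View pics/s18.png

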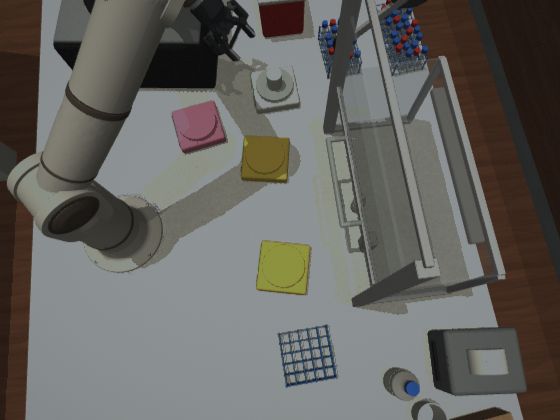

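Lid centre in the left half of the crop (top view) is (125,153), and in the right half (scene view) about (536,92). I'll turn both into positions and compare them with the pan.

```bash
python3 - <<'E'
from h import *
ps=viewer.camera_params('scene');pt=viewer.camera_params('top')
print(onz(pt,125/4+70,153/4+170,.106),'pan',onz(pt,161/4+70,159/4+170,.05))
print(onz(ps,(536-360)/4+230,92/4+50,.106),'pan',onz(ps,(540-360)/4+230,138/4+50,.05))
E
python3 sash.py t19; python3 -c "
from plant import arm
print(arm.finish_job())"; python3 sash.py t20
```

```text
[0.46558454 0.37399324 0.106     ] pan [0.46607088 0.37637371 0.05      ]
[0.46985891 0.37385694 0.106     ] pan [0.47047236 0.37273658 0.05      ]
t 19.4 bar top z pct [0.2574 0.261  0.2631] 225 sash 0.1804
the job is handed in; nothing more can be done
None
the job is handed in; nothing more can be done
```

The job is handed in; no verdict is reported, but my last checks before handing in agreed with the goal.

- **Sash:** I pinched it by the bar, raised it to about 0.18 m and let go. Its measured height stayed at 0.180–0.181 from release (t = 7.6 s) to the last look before hand-in (t = 19.4 s).
- **Jar:** I took the left-hand container (the short round one) out under the sash and lowered it onto the pan of the white balance by feel. Contact came at the expected height. It stands upright, 2–3 mm from the pan's centre in the top view and about 1 mm in the scene view.
- **Other containers:** the bottle and canister were last seen standing during the carry to the pan. The arm did not go near them after that.

**Disagreements and misses:**
- The top and scene cameras differ by about 4 mm in absolute position. Each one compares jar and pan in its own view, so this does not change the result.
- The first straight-ahead approach to the bar ran into elbow joint limits, so I approached from the side instead.
- I pressed the jar on the pan with about 9 N for a moment, then eased off and let go.
- A final look after handing in was refused, so nothing was checked during the judged second.

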